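# Make up two sampling kits on the lab bench

### The arm

A 7-joint arm with a two-finger parallel gripper is mounted at the origin on the work surface. World frame = base frame: x ahead of the robot, y to its left, z up, the work surface at z = 0. Lengths are in m, angles in rad, forces in N, time in s.
With the tool pointing down it reaches from about 0.425 to 0.95 m from the base axis. Payload 4.7 kg.
Tool frame: the origin (TCP) lies midway between the tips of the shut fingers; the grasp point (between the pads) lies 19 mm behind it; x points along the fingers, z is the direction in which the jaws open and shut, and the axes are right-handed (so a half turn about x gives the same grasp; the last joint's range is limited). The gripper opens to 85 mm and grips with 20 to 120 N. Pads are 22 mm wide; open, the fingers measure 114 mm over their backs; the gripper's body (76 mm by 85 mm) begins 54 mm behind the grasp point. The pads swing forward as they close: fully open they stand 13 mm farther back than shut.
Start: joints at [1.317, 0.469, -0.049, 1.532, 0.024, 1.141, -0.082], TCP at [0.151, -0.658, 0.208] pointing down, gripper open.
Joint ranges: [-2.59, 2.59], [-0.33, 1.99], [-1.39, 1.29], [0.1, 2.45], [-1.04, 4.18], [0.21, 1.99], [-2.66, 2.66]. Speed limits (rad/s): [2.57, 2.57, 3.14, 3.14, 3.14, 3.14, 3.14].

### API

Orientations are given as a unit quaternion [w, x, y, z].
In Python, from cell import bot gives the robot as it stands.
- The arm moves only by the tool servo_tool, never from a script. Its argument "moves" is a list of rows, each an object of numbers: "dx", "dy", "dz": the shift along the tool's x, y, z normalised to -1 to 1, where 1 is 80 cm; "rx", "ry", "rz": the turn, a rotation vector about the tool's x, y, z normalised to -1 to 1, where 1 is 120 degrees; "claw": the gripper's target within -1 to 1 (fully open at 1, half-way at 0, shut at -1). A call has 1 to 20 rows; each row shifts and turns the commanded pose from where the row before left it, along the tool's axes as they then stand; what a row does not reach is not made up. A row lasts 1/8 s, in which the tool goes at most 62.5 mm and 10.7 degrees, less where a joint would pass 70% of its speed; a pose out of reach is approached as far as the arm can. A call with a number of a shift or a turn outside -1 to 1 is refused whole. A call with a gripper value outside its range is refused whole. The fingers move at their own pace and stop on an object; the grip force is fixed at half the most. Time passes only in rows, so rows that do not move let the fingers close. It gives the time, the measured TCP pose, the force and the opening at its end, in the units of the state.
- bot.sense(): the state, without advancing time (a new reading comes with each control period).
- bot.read_camera(name): name is "scene" or "top"; returns a dict with "pixels" (480x640x3 uint8, red, green, blue), "intrinsics" (3x3 intrinsics, pixels), "R" (3x3) and "t" (3): a world point X has camera coordinates R X + t. Camera axes: x right, y down, z forward; pixel columns grow to the right and rows downward; lengths in m; the calibration is good to about 2 mm. A picture is of the moment at which its call begins. There is no depth.
- bot.job_done(): hands the job in, once; it reports no verdict.
The state is a dict: "time_s": time; "qpos": joint angles; "joint_velocities": joint speeds; "joint_torque": joint torques, N m; "eef_pos": TCP position; "ee_rot": TCP orientation; "ft_force": force on the tool from outside, world axes, zero at the start; "ft_torque": the same for the moment, N m; "grip_width": finger opening in m.
Only numpy, scipy, OpenCV 4.12 (cv2) and the standard library are available. Lean on these libraries where they do the work, as an engineer would, in place of code of your own. Each camera call takes 0.05 s, during which the arm holds its last target.

### The job

Make up the two sampling kits. In the blue tray, stand the amber bottle in the narrow pocket and the red-lidded tin in the wide pocket; in the yellow tray, stand the green vial in the narrow pocket and set the black dish cover, upside down as it lies, in the wide pocket, with the orange cover, also upside down, cupped inside it. Leave the green-lidded tin where it stands, and finish with everything released, upright and at rest.

Things in the scene. Friction and masses are not known exactly. Their poses are not given: they have to be found in the camera images.
- blue_tray: Blue plastic kit tray with grey-lined pockets, fixed to the bench, 172 x 100 mm and 18 mm high, with two square pockets side by side along its length. The origin is the centre of its underside; x runs along its length, z is up. Pocket floors are 6 mm above the bench; all walls and the divider are 18 mm high, at least 6 mm thick. Narrow pocket: 66 x 66 mm, centre at x = -47 mm, y = 0. Wide pocket: 88 x 88 mm, centre at x = +36 mm, y = 0.
- yellow_tray: Yellow plastic kit tray with grey-lined pockets, fixed to the bench, 172 x 100 mm and 18 mm high, with two square pockets side by side along its length. The origin is the centre of its underside; x runs along its length, z is up. Pocket floors are 6 mm above the bench; all walls and the divider are 18 mm high, at least 6 mm thick. Narrow pocket: 66 x 66 mm, centre at x = -47 mm, y = 0. Wide pocket: 88 x 88 mm, centre at x = +36 mm, y = 0.
- bottle_mid (a point): Amber bottle: small upright brown glass bottle, 84 mm high; straight body 44 mm diameter up to 58 mm, then a shoulder and a black cap of 28 mm from 66 mm to the top. Point: on its axis half-way up, 42 mm above its underside; z up.
- vial_mid (a point): Green vial: upright green glass vial, 72 mm high, 40 mm diameter up to 54 mm, then a white cap of 36 mm diameter. Point: its centre, 36 mm above its underside; z up.
- red_tin_mid (a point): Red-lidded tin: upright round steel tin, 60 mm diameter, 60 mm high, with a red plastic lid (62 mm across, the top 16 mm). Point: its centre, 30 mm above its underside; z up.
- green_tin_mid (a point): Green-lidded tin: upright round steel tin, 60 mm diameter, 60 mm high, with a green plastic lid (62 mm across, the top 16 mm). Point: its centre, 30 mm above its underside; z up. Spare stock, belongs to neither kit: not to be moved.
- black_cover_mid (a point): Black plastic domed dish cover, lying upside down like a small round bowl: 64 mm across at the rim (the top 11 mm of the side is all but upright), 40 mm high, wall 3 mm, tapering in a dome to a flat foot of 30 mm. Point: on its axis half-way up, 20 mm above the foot; z points up out of the open mouth. The black and orange covers are alike but for colour. One cupped inside the other sits with its rim and centre about 19 mm higher than those of the lower one.
- orange_cover_mid (a point): Orange plastic domed dish cover, lying upside down like a small round bowl: 64 mm across at the rim (the top 11 mm of the side is all but upright), 40 mm high, wall 3 mm, tapering in a dome to a flat foot of 30 mm. Point: on its axis half-way up, 20 mm above the foot; z points up out of the open mouth. The black and orange covers are alike but for colour. One cupped inside the other sits with its rim and centre about 19 mm higher than those of the lower one.
There are look-alikes about, which are no part of the job. What is shaped like the part that bears bottle_mid but purple is not meant. What is shaped like the part that bears red_tin_mid but purple is not meant.

How it is judged:
By the outcome, as a careful person would: the job done as asked, in the order asked, and still so for the second after the job is handed in, with the robot touching nothing.
It also fails if it takes over 133 s, if anything falls off the work surface, if the arm or the gripper's body presses on something with over 40 N, if the wrist force passes 120 N, or if a joint passes its speed limit or range.

## Working session

There is one attempt and no reset: what is moved stays moved. The work goes in short steps, Python scripts to look and compute and a tool call to move; the robot and the scene stay as the last step left them, time stands still between calls to the robot, and variables do not carry over. Pictures are saved under pics/ and viewed, and the job is handed in when it is done.

Besides the shell and the picture viewer there is one more tool, called after "Call:" by a JSON object that holds its "fn" and its "kwargs". servo_tool: Moves the arm, as the interface text tells. Its arguments: {"type":"object","properties":{"moves":{"type":"array","items":{"type":"object","properties":{"dx":{"type":"number","minimum":-1,"maximum":1},"dy":{"type":"number","minimum":-1,"maximum":1},"dz":{"type":"number","minimum":-1,"maximum":1},"rx":{"type":"number","minimum":-1,"maximum":1},"ry":{"type":"number","minimum":-1,"maximum":1},"rz":{"type":"number","minimum":-1,"maximum":1},"claw":{"type":"number"}}}}},"required":["moves"]}

```bash
ls; mkdir -p pics
python3 - <<'E'
from cell import bot
import cv2
for n in("scene","top"):
    c=bot.read_camera(n); cv2.imwrite(f"pics/{n}0.png",c["pixels"][:,:,::-1]); print(n,c["intrinsics"].tolist(),c["R"].round(4).tolist(),c["t"].round(4).tolist())
print(bot.sense())
E
```

```text
pics
scene [[447.5151957817125, 0.0, 314.41451480617803], [0.0, 447.5151957817125, 243.17931752473947], [0.0, 0.0, 1.0]] [[0.2147, 0.9766, -0.0112], [0.8372, -0.1899, -0.5129], [-0.503, 0.1007, -0.8584]] [-0.1082, -0.3816, 1.2379]
top [[447.2316088436844, 0.0, 318.313472132], [0.0, 447.2316088436844, 244.80373911017963], [0.0, 0.0, 1.0]] [[0.0038, -1.0, -0.0025], [-0.9974, -0.0036, -0.0723], [0.0723, 0.0027, -0.9974]] [-0.0174, 0.489, 0.8647]
{'time_s': 0.1, 'qpos': array([ 1.31712943,  0.46939626, -0.04857168,  1.53355807,  0.02412233,
        1.14098063, -0.08224184]), 'joint_velocities': array([-5.50662089e-05, -1.39668232e-03,  1.57677322e-03, -2.44605616e-03,
        1.63971459e-03, -2.49031161e-03,  1.01145097e-03]), 'joint_torque': array([ 4.29627653e-04, -5.11516356e+01, -4.72369697e-02, -2.38388801e+01,
        1.07480944e-02,  4.35496142e-03, -5.41569221e-06]), 'eef_pos': array([ 0.15031323, -0.65748587,  0.20724934]), 'ee_rot': array([ 0.55243099,  0.44111287,  0.55344046, -0.4403897 ]), 'ft_force': array([ 1.47263595, -0.30459619, -0.33720188]), 'ft_torque': array([0.01353291, 0.02648868, 0.01487337]), 'grip_width': 0.0854047455453702}
```

View pics/scene0.png

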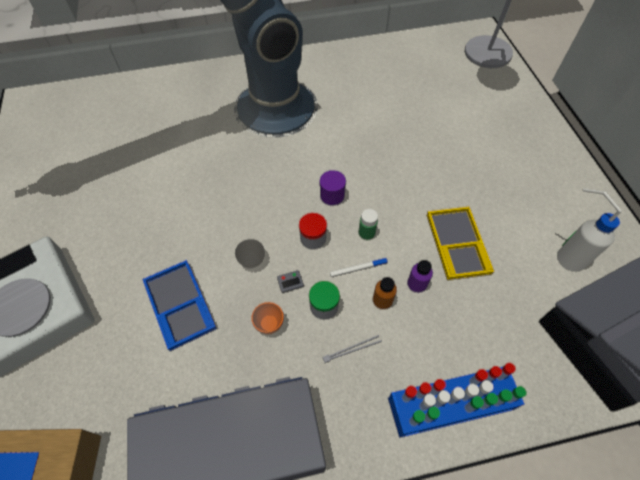

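View pics/top0.png

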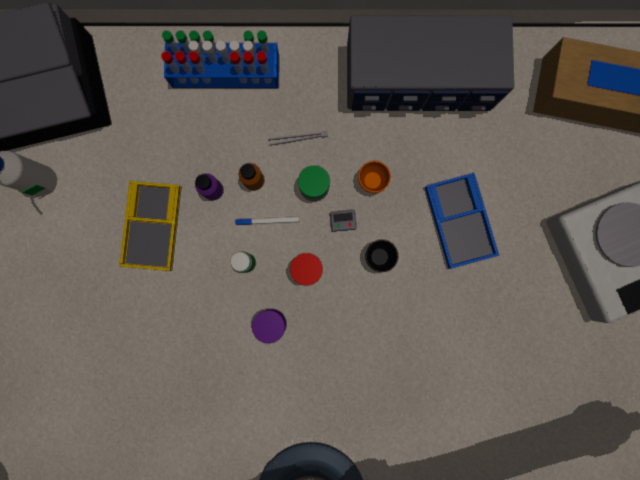

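Top view: the amber bottle is at (250,176) and its purple look-alike at (208,187). The red tin is at (306,269) and a purple tin at (268,326). The green tin is at (314,183), the vial at (242,262), the black cover at (381,256) and the orange cover at (374,177). The trays are yellow at (150,225) and blue at (462,220). Next I'll enlarge the image and measure.

```bash
cat > h.py <<'E'
import numpy as np, cv2
from cell import bot
def cam(n):
    c=bot.read_camera(n); c['C']=-c['R'].T@c['t']; return c
def ray(c,uv):
    d=c['R'].T@np.linalg.solve(c['intrinsics'],np.array([uv[0],uv[1],1.])); return d/np.linalg.norm(d)
def onplane(c,uv,z):
    d=ray(c,uv); return c['C']+d*(z-c['C'][2])/d[2]
def proj(c,X):
    p=c['intrinsics']@(c['R']@np.asarray(X,float)+c['t']); return p[:2]/p[2]
def tri(c1,u1,c2,u2):
    d1,d2=ray(c1,u1),ray(c2,u2)
    s=np.linalg.lstsq(np.c_[d1,-d2],c2['C']-c1['C'],rcond=None)[0]
    a,b=c1['C']+s[0]*d1,c2['C']+s[1]*d2
    return (a+b)/2,np.linalg.norm(a-b)
def mask(c,hr,smin=90,vmin=40,smax=255,vmax=255):
    h=cv2.cvtColor(c['pixels'],cv2.COLOR_RGB2HSV)
    m=cv2.inRange(h,(hr[0],smin,vmin),(hr[1],smax,vmax)) if hr[0]<=hr[1] else cv2.inRange(h,(hr[0],smin,vmin),(179,smax,vmax))|cv2.inRange(h,(0,smin,vmin),(hr[1],smax,vmax))
    return m
def blobs(m,amin=40):
    cs,_=cv2.findContours(m,cv2.RETR_EXTERNAL,cv2.CHAIN_APPROX_NONE)
    return sorted([k for k in cs if cv2.contourArea(k)>amin],key=lambda k:-cv2.contourArea(k))
E
python3 - <<'E'
from h import *
T=cam('top');S=cam('scene')
print(T['C'],S['C'])
for nm,c in(('top',T),('scene',S)):
  for col,hr,kw in(('red',(175,5),{}),('orange',(5,18),{}),('green',(50,90),{}),('blue',(100,125),{}),('yellow',(22,33),{}),('purple',(126,160),{}),('white',(0,179),dict(smin=0,smax=60,vmin=165)),('dark',(0,179),dict(smin=0,vmin=0,vmax=42))):
    for k in blobs(mask(c,hr,**kw))[:12]:
        x,y,w,h=cv2.boundingRect(k); (ex,ey),ax,_=cv2.fitEllipse(k)
        if (nm=='top' and y>110 and 100<x<520) or(nm=='scene' and 140<x<500 and 150<y<360): print(nm,col,cv2.contourArea(k),(x,y,w,h),(round(ex,1),round(ey,1)),np.round(ax,1))
p=T['pixels'][140:350,180:420,::-1]; cv2.imwrite('pics/crop_t.png',cv2.resize(p,None,fx=3.3,fy=2.8) if 0 else cv2.resize(p,(686,600)))
p=S['pixels'][160:340,230:450,::-1]; cv2.imwrite('pics/crop_s.png',cv2.resize(p,(733,600)))
E
```

```text
[ 0.42525267 -0.0179952   0.89770839] [ 0.96541529 -0.09147642  0.86561085]
top red 825.0 (290, 253, 33, 33) (305.8, 268.9) [32.2 32.6]
top orange 838.5 (358, 160, 33, 34) (374.0, 176.4) [32.3 33.1]
top orange 287.5 (238, 163, 26, 27) (250.9, 176.2) [20.7 28.7]
top green 764.0 (298, 166, 32, 32) (313.4, 181.3) [31.1 31.3]
top blue 4384.5 (425, 173, 74, 95) (461.3, 220.6) [ 58.8 104.3]
top blue 73.0 (235, 219, 17, 6) (243.0, 221.5) [ 5.5 18.4]
top yellow 4374.0 (119, 181, 62, 90) (149.7, 225.6) [ 58.9 104.5]
top purple 831.5 (252, 310, 34, 33) (268.4, 325.9) [31.7 33.6]
top purple 174.0 (195, 174, 27, 23) (206.6, 184.5) [19.9 23.3]
top dark 1117.5 (259, 443, 104, 37) (314.4, 462.8) [ 39.  102.2]
top dark 763.0 (365, 240, 33, 32) (380.9, 255.6) [30.8 31.6]
top dark 172.0 (196, 175, 16, 15) (203.3, 182.1) [14.2 15.6]
top dark 160.5 (240, 164, 16, 16) (247.7, 171.4) [13.7 15.2]
top dark 99.5 (334, 213, 18, 9) (342.0, 217.0) [ 6.8 21.6]
top dark 98.0 (204, 182, 18, 18) (213.1, 191.0) [15.1 17.8]
top dark 42.0 (301, 192, 26, 9) (312.9, 227.4) [36.1 57.2]
scene red 583.5 (299, 212, 28, 28) (312.4, 225.5) [26.7 28. ]
scene orange 769.5 (251, 302, 33, 32) (267.3, 317.5) [30.8 31.9]
scene orange 360.0 (373, 281, 24, 28) (383.9, 294.9) [21.3 27.7]
scene green 689.0 (309, 281, 31, 31) (323.9, 295.8) [29.6 29.8]
scene green 150.0 (360, 223, 16, 16) (366.9, 230.5) [14.5 16.2]
scene blue 3769.0 (143, 260, 73, 90) (178.4, 305.1) [58.1 90.7]
scene blue 57.0 (373, 258, 14, 8) (379.5, 261.5) [ 5.1 15.9]
scene yellow 3210.0 (427, 206, 67, 74) (459.3, 243.4) [51.3 86.6]
scene purple 679.0 (320, 171, 26, 34) (332.2, 186.9) [25.3 34.8]
scene purple 355.0 (408, 264, 24, 28) (419.1, 278.0) [20.6 27.3]
scene dark 124.5 (381, 278, 13, 14) (386.8, 284.6) [12.2 13.2]
scene dark 124.5 (417, 261, 14, 14) (423.6, 267.2) [12.2 13.2]
scene dark 47.5 (285, 278, 14, 8) (292.5, 281.6) [ 4.6 15.6]
```

View pics/crop_t.png

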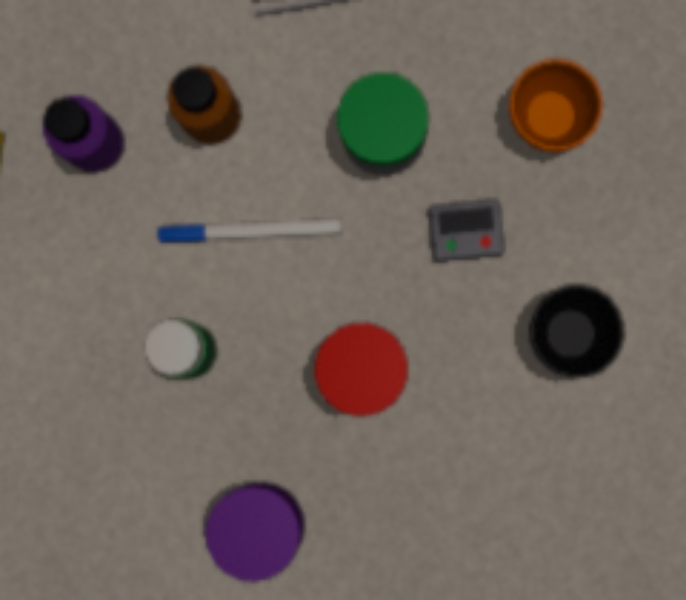

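View pics/crop_s.png

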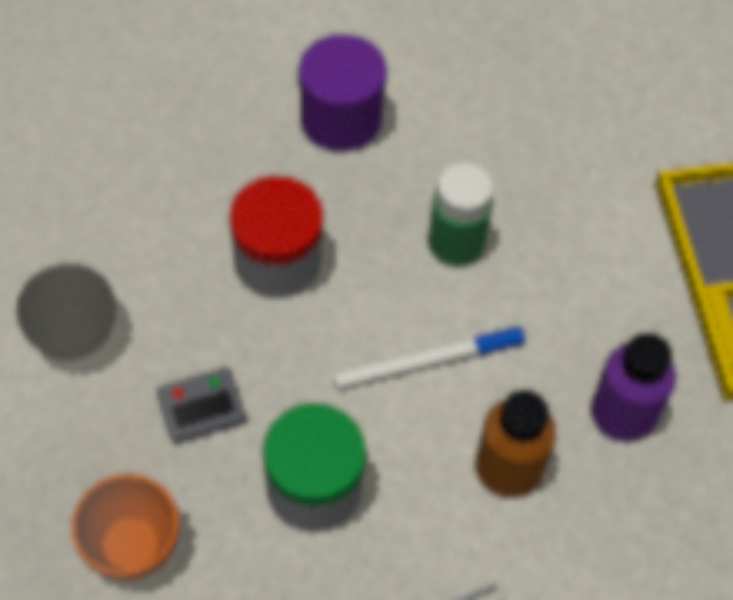

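The crops settle which is which. The amber bottle is at crop_t (205,105), brown beside the purple one at (85,133). The red-lidded tin is at (361,370), apart from the all-purple one at (254,530). Now the positions.

Run:
```python
from h import *
T=cam('top');S=cam('scene')
P={'red':((305.8,268.9),.06),'green':((313.4,181.3),.06),'orange':((374,176.6),.04),'black':((380.9,255.9),.04),'bottle':((247.7,171.4),.084),'vial':((240.7,261.8),.072),'purpbottle':((203.3,182.1),.084),'purptin':((268.4,325.9),.06)}
Q={'red':(312.4,225.5),'green':(323.9,295.8),'orange':(267.3,317.5),'bottle':(386.8,283.9),'purpbottle':(423.6,266.5)}
for k,(uv,z) in P.items():
    X=onplane(T,uv,z); print(k,X.round(4),proj(S,X).round(1), tri(T,uv,S,Q[k]) if k in Q else '')
for n,c in(('top',T),('scene',S)):
  for col,hr in(('blue',(100,125)),('yellow',(22,33))):
    b=[k for k in blobs(mask(c,hr)) if (300<cv2.boundingRect(k)[1]+cv2.boundingRect(k)[3]<360 or n=='top') and 100<cv2.boundingRect(k)[0]<500 and 100<cv2.boundingRect(k)[1]] or blobs(mask(c,hr))
    for k in b[:1]:
      pts=np.array([onplane(c,p,.018)[:2] for p in k[:,0].astype(float)],np.float32)
      (cx,cy),sz,a=cv2.minAreaRect(pts*1000); print(n,col,cx,cy,sz,a, cv2.boundingRect(k))
# inner pocket floors centers for orientation
```

```text
red [0.4407 0.0075 0.06  ] [311.2 222.4] (array([0.44105059, 0.00889451, 0.04754156]), np.float64(0.0019718937056745975))
green [ 0.6068 -0.0059  0.06  ] [322.3 292.3] (array([ 0.60946971, -0.00454938,  0.04830202]), np.float64(0.0024300944105447473))
orange [ 0.6207 -0.1234  0.04  ] [265.6 314.9] (array([ 0.62288589, -0.1228463 ,  0.03131127]), np.float64(0.0032163874155704203))
black [ 0.4665 -0.1358  0.04  ] [248.3 249.8] 
bottle [0.6197 0.1152 0.084 ] [384.9 280.5] (array([0.62257542, 0.11824747, 0.07291285]), np.float64(0.0025358462363243906))
vial [0.4531 0.1275 0.072 ] [366.9 213.6] 
purpbottle [0.5994 0.1968 0.084 ] [421.6 263.3] (array([0.60202215, 0.20098312, 0.07299248]), np.float64(0.0025590335826098706))
purptin [0.3349 0.0763 0.06  ] [330.8 179.2] 
top blue 539.13427734375 -297.9186096191406 (171.45155334472656, 103.83915710449219) 15.340189933776855 (425, 173, 74, 95)
top yellow 527.051513671875 318.19317626953125 (103.85196685791016, 172.10708618164062) 85.26702880859375 (119, 181, 62, 90)
scene blue 545.169677734375 -295.693115234375 (176.3212127685547, 100.25554656982422) 15.34458065032959 (143, 260, 73, 90)
scene yellow 533.1104125976562 319.2467041015625 (105.5813217163086, 177.73977661132812) 85.19627380371094 (427, 206, 67, 74)
```

```bash
cat >> h.py <<'E'
from scipy.spatial.transform import Rotation as Ro
TG={'bottle':(.6205,.1165),'red':(.4410,.0085),'vial':(.4540,.1285),'black':(.4675,-.1350),'orange':(.6215,-.1230),
'bn':(.5853,-.2846),'bw':(.5053,-.3065),'yn':(.5753,.3146),'yw':(.4926,.3215)}
def st(show=True):
    s=bot.sense(); q=np.array(s['ee_rot']); R=Ro.from_quat(q[[1,2,3,0]]).as_matrix()
    if show: print('t',round(s['time_s'],2),'p',np.round(s['eef_pos'],4),'yaw',np.degrees(np.arctan2(R[1,2],R[0,2])).round(2),'toolx',R[:,0].round(4),'F',np.round(s['ft_force'],1),'w',round(s['grip_width'],4),'q',np.round(s['qpos'],2))
    return s,R
def plan(x,y,z,yaw=None):
    s,R=st()
    d=R.T@(np.array([x,y,z])-s['eef_pos']); print('tool mm',(d*1000).round(1),'norm',(d/.8).round(4))
    if yaw is not None:
        a=np.radians(yaw); Z=np.array([np.cos(a),np.sin(a),0]);X=np.array([0,0,-1.]);G=np.c_[X,np.cross(Z,X),Z]
        r=Ro.from_matrix(R.T@G).as_rotvec(degrees=True); print('rot deg',r.round(2),'norm',(r/120).round(4))
        d=G.T@(np.array([x,y,z])-s['eef_pos']); print('after rot: tool mm',(d*1000).round(1),'norm',(d/.8).round(4))
E
python3 -c "
from h import *
plan(*TG['bottle'],.2,14)"
```

```text
t 0.3 p [ 0.1504 -0.6578  0.2079] yaw -77.12 toolx [-2.e-04  6.e-04 -1.e+00] F [ 0.3 -0.8  0.2] w 0.0857 q [ 1.32  0.47 -0.05  1.53  0.02  1.14 -0.08]
tool mm [   8.2  630.9 -650. ] norm [ 0.0103  0.7886 -0.8126]
rot deg [-9.112e+01 -3.000e-02 -3.000e-02] norm [-7.593e-01 -2.000e-04 -2.000e-04]
after rot: tool mm [  7.9 637.6 643.5] norm [0.0098 0.797  0.8043]
```

Call:
{"fn": "servo_tool", "kwargs": {"moves": [{"rx": -0.0844, "claw": 1}, {"rx": -0.0844, "claw": 1}, {"rx": -0.0844, "claw": 1}, {"rx": -0.0844, "claw": 1}, {"rx": -0.0844, "claw": 1}, {"rx": -0.0844, "claw": 1}, {"rx": -0.0844, "claw": 1}, {"rx": -0.0844, "claw": 1}, {"rx": -0.0844, "claw": 1}]}}

```text
invalid input
```

Call:
{"fn": "servo_tool", "kwargs": {"moves": [{"dy": 0.042, "dz": 0.0424}, {"dy": 0.042, "dz": 0.0424}, {"dy": 0.042, "dz": 0.0424}, {"dy": 0.042, "dz": 0.0424}, {"dy": 0.042, "dz": 0.0424}, {"dy": 0.042, "dz": 0.0424}, {"dy": 0.042, "dz": 0.0424}, {"dy": 0.042, "dz": 0.0424}, {"dy": 0.042, "dz": 0.0424}, {"dy": 0.042, "dz": 0.0424}, {"dy": 0.042, "dz": 0.0424}, {"dy": 0.042, "dz": 0.0424}, {"dy": 0.042, "dz": 0.0424}, {"dy": 0.042, "dz": 0.0424}, {"dy": 0.042, "dz": 0.0424}, {"dy": 0.042, "dz": 0.0424}, {"dy": 0.042, "dz": 0.0424}, {"dy": 0.042, "dz": 0.0424}, {"dy": 0.042, "dz": 0.0424}]}}

```text
invalid input
```

```bash
python3 -c "
from h import *
plan(*TG['bottle'],.110,14)"
```

```text
t 0.3 p [ 0.1504 -0.6578  0.2079] yaw -77.12 toolx [-2.e-04  6.e-04 -1.e+00] F [ 0.3 -0.8  0.2] w 0.0857 q [ 1.32  0.47 -0.05  1.53  0.02  1.14 -0.08]
tool mm [  98.2  630.9 -650. ] norm [ 0.1228  0.7886 -0.8125]
rot deg [-9.112e+01 -3.000e-02 -3.000e-02] norm [-7.593e-01 -2.000e-04 -2.000e-04]
after rot: tool mm [ 97.9 637.6 643.5] norm [0.1223 0.797  0.8043]
```

Call:
{"fn": "servo_tool", "kwargs": {"moves": [{"dx": 0, "dy": 0, "dz": 0, "rx": -0.0844, "ry": 0, "rz": 0, "claw": 1}, {"dx": 0, "dy": 0, "dz": 0, "rx": -0.0844, "ry": 0, "rz": 0, "claw": 1}, {"dx": 0, "dy": 0, "dz": 0, "rx": -0.0844, "ry": 0, "rz": 0, "claw": 1}, {"dx": 0, "dy": 0, "dz": 0, "rx": -0.0844, "ry": 0, "rz": 0, "claw": 1}, {"dx": 0, "dy": 0, "dz": 0, "rx": -0.0844, "ry": 0, "rz": 0, "claw": 1}, {"dx": 0, "dy": 0, "dz": 0, "rx": -0.0844, "ry": 0, "rz": 0, "claw": 1}, {"dx": 0, "dy": 0, "dz": 0, "rx": -0.0844, "ry": 0, "rz": 0, "claw": 1}, {"dx": 0, "dy": 0, "dz": 0, "rx": -0.0844, "ry": 0, "rz": 0, "claw": 1}, {"dx": 0, "dy": 0, "dz": 0, "rx": -0.0844, "ry": 0, "rz": 0, "claw": 1}]}}

```text
time_s: 1.42
eef_pos: [0.1504, -0.658, 0.2081]
ee_rot: [0.702, -0.088, 0.702, 0.088]
ft_force: [-0.1, -0.0, 0.8]
grip_width: 0.0853
```

Call:
{"fn": "servo_tool", "kwargs": {"moves": [{"dx": 0, "dy": 0.042, "dz": 0.0424, "rx": 0, "ry": 0, "rz": 0, "claw": 1}, {"dx": 0, "dy": 0.042, "dz": 0.0424, "rx": 0, "ry": 0, "rz": 0, "claw": 1}, {"dx": 0, "dy": 0.042, "dz": 0.0424, "rx": 0, "ry": 0, "rz": 0, "claw": 1}, {"dx": 0, "dy": 0.042, "dz": 0.0424, "rx": 0, "ry": 0, "rz": 0, "claw": 1}, {"dx": 0, "dy": 0.042, "dz": 0.0424, "rx": 0, "ry": 0, "rz": 0, "claw": 1}, {"dx": 0, "dy": 0.042, "dz": 0.0424, "rx": 0, "ry": 0, "rz": 0, "claw": 1}, {"dx": 0, "dy": 0.042, "dz": 0.0424, "rx": 0, "ry": 0, "rz": 0, "claw": 1}, {"dx": 0, "dy": 0.042, "dz": 0.0424, "rx": 0, "ry": 0, "rz": 0, "claw": 1}, {"dx": 0, "dy": 0.042, "dz": 0.0424, "rx": 0, "ry": 0, "rz": 0, "claw": 1}, {"dx": 0, "dy": 0.042, "dz": 0.0424, "rx": 0, "ry": 0, "rz": 0, "claw": 1}, {"dx": 0, "dy": 0.042, "dz": 0.0424, "rx": 0, "ry": 0, "rz": 0, "claw": 1}, {"dx": 0, "dy": 0.042, "dz": 0.0424, "rx": 0, "ry": 0, "rz": 0, "claw": 1}, {"dx": 0, "dy": 0.042, "dz": 0.0424, "rx": 0, "ry": 0, "rz": 0, "claw": 1}, {"dx": 0, "dy": 0.042, "dz": 0.0424, "rx": 0, "ry": 0, "rz": 0, "claw": 1}, {"dx": 0, "dy": 0.042, "dz": 0.0424, "rx": 0, "ry": 0, "rz": 0, "claw": 1}, {"dx": 0, "dy": 0.042, "dz": 0.0424, "rx": 0, "ry": 0, "rz": 0, "claw": 1}, {"dx": 0, "dy": 0.042, "dz": 0.0424, "rx": 0, "ry": 0, "rz": 0, "claw": 1}, {"dx": 0, "dy": 0.042, "dz": 0.0424, "rx": 0, "ry": 0, "rz": 0, "claw": 1}, {"dx": 0, "dy": 0.042, "dz": 0.0424, "rx": 0, "ry": 0, "rz": 0, "claw": 1}]}}

```text
time_s: 3.8
eef_pos: [0.6218, 0.1185, 0.2081]
ee_rot: [0.702, -0.086, 0.702, 0.086]
ft_force: [0.6, -1.0, 0.3]
grip_width: 0.0854
```

```bash
python3 -c "
from h import *
plan(*TG['bottle'],.022,14)"
```

```text
t 3.8 p [0.6218 0.1185 0.2081] yaw 13.99 toolx [ 1.e-04 -5.e-04 -1.e+00] F [ 0.6 -1.   0.3] w 0.0854 q [ 0.26  0.5  -0.74  1.61  0.36  1.17 -0.31]
tool mm [186.1  -1.5  -1.8] norm [ 0.2326 -0.0019 -0.0022]
rot deg [-0.01 -0.    0.03] norm [-0.     -0.      0.0003]
after rot: tool mm [186.1  -1.6  -1.8] norm [ 0.2326 -0.0021 -0.0022]
```

Call:
{"fn": "servo_tool", "kwargs": {"moves": [{"dx": 0.04, "dy": -0.002, "dz": -0.0022, "rx": 0, "ry": 0, "rz": 0, "claw": 1}, {"dx": 0.05, "dy": 0, "dz": 0, "rx": 0, "ry": 0, "rz": 0, "claw": 1}, {"dx": 0.05, "dy": 0, "dz": 0, "rx": 0, "ry": 0, "rz": 0, "claw": 1}, {"dx": 0.0426, "dy": 0, "dz": 0, "rx": 0, "ry": 0, "rz": 0, "claw": 1}, {"dx": 0.03, "dy": 0, "dz": 0, "rx": 0, "ry": 0, "rz": 0, "claw": 1}, {"dx": 0.02, "dy": 0, "dz": 0, "rx": 0, "ry": 0, "rz": 0, "claw": 1}, {"dx": 0, "dy": 0, "dz": 0, "rx": 0, "ry": 0, "rz": 0, "claw": -1}, {"dx": 0, "dy": 0, "dz": 0, "rx": 0, "ry": 0, "rz": 0, "claw": -1}, {"dx": 0, "dy": 0, "dz": 0, "rx": 0, "ry": 0, "rz": 0, "claw": -1}, {"dx": 0, "dy": 0, "dz": 0, "rx": 0, "ry": 0, "rz": 0, "claw": -1}, {"dx": 0, "dy": 0, "dz": 0, "rx": 0, "ry": 0, "rz": 0, "claw": -1}]}}

```text
time_s: 5.18
eef_pos: [0.6212, 0.1162, 0.024]
ee_rot: [0.703, -0.086, 0.7, 0.086]
ft_force: [0.1, 0.4, 7.4]
grip_width: 0.041
```

```bash
python3 -c "
from h import *
plan(*TG['bn'],.16,14)
for n in('top','scene'):
    c=cam(n); cv2.imwrite(f'pics/{n}1.png',c['pixels'][:,:,::-1])"
```

```text
t 5.17 p [0.6212 0.1162 0.024 ] yaw 14.02 toolx [ 3.7e-03  8.0e-04 -1.0e+00] F [0.1 0.4 7.4] w 0.041 q [ 0.19  0.69 -0.63  1.77  0.52  0.85 -0.44]
tool mm [-136.4 -380.1 -131.5] norm [-0.1706 -0.4752 -0.1643]
rot deg [0.02 0.22 0.01] norm [0.0002 0.0018 0.0001]
after rot: tool mm [-136.  -380.2 -131.8] norm [-0.17   -0.4752 -0.1648]
```

View pics/scene1.png

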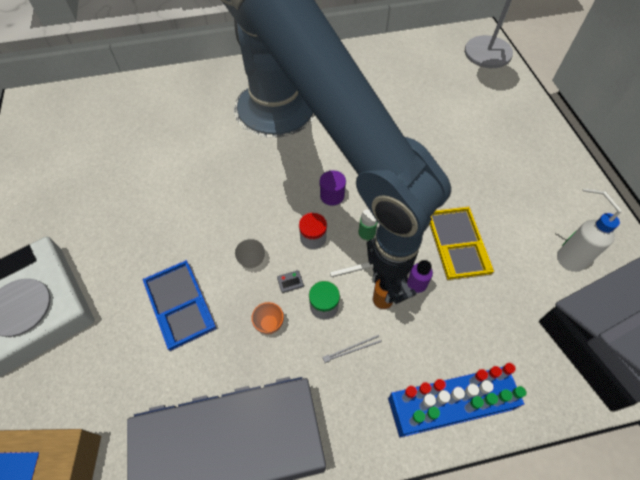

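The gripper has closed on the amber bottle at scene (385,292) and the purple one is untouched. Now lifting and carrying it.

Call:
{"fn": "servo_tool", "kwargs": {"moves": [{"dx": -0.015, "dy": 0, "dz": 0, "rx": 0, "ry": 0, "rz": 0, "claw": -1}, {"dx": -0.03, "dy": 0, "dz": 0, "rx": 0, "ry": 0, "rz": 0, "claw": -1}, {"dx": -0.045, "dy": 0, "dz": 0, "rx": 0, "ry": 0, "rz": 0, "claw": -1}, {"dx": -0.045, "dy": 0, "dz": 0, "rx": 0, "ry": 0, "rz": 0, "claw": -1}, {"dx": -0.035, "dy": 0, "dz": 0, "rx": 0, "ry": 0, "rz": 0, "claw": -1}, {"dx": 0, "dy": -0.03, "dz": -0.01, "rx": 0, "ry": 0, "rz": 0, "claw": -1}, {"dx": 0, "dy": -0.044, "dz": -0.0155, "rx": 0, "ry": 0, "rz": 0, "claw": -1}, {"dx": 0, "dy": -0.044, "dz": -0.0155, "rx": 0, "ry": 0, "rz": 0, "claw": -1}, {"dx": 0, "dy": -0.044, "dz": -0.0155, "rx": 0, "ry": 0, "rz": 0, "claw": -1}, {"dx": 0, "dy": -0.044, "dz": -0.0155, "rx": 0, "ry": 0, "rz": 0, "claw": -1}, {"dx": 0, "dy": -0.044, "dz": -0.0155, "rx": 0, "ry": 0, "rz": 0, "claw": -1}, {"dx": 0, "dy": -0.044, "dz": -0.0155, "rx": 0, "ry": 0, "rz": 0, "claw": -1}, {"dx": 0, "dy": -0.044, "dz": -0.0155, "rx": 0, "ry": 0, "rz": 0, "claw": -1}, {"dx": 0, "dy": -0.044, "dz": -0.0155, "rx": 0, "ry": 0, "rz": 0, "claw": -1}, {"dx": 0, "dy": -0.044, "dz": -0.0155, "rx": 0, "ry": 0, "rz": 0, "claw": -1}, {"dx": 0, "dy": -0.03, "dz": -0.01, "rx": 0, "ry": 0, "rz": 0, "claw": -1}, {"dx": 0, "dy": -0.018, "dz": -0.006, "rx": 0, "ry": 0, "rz": 0, "claw": -1}, {"dx": 0, "dy": 0, "dz": 0, "rx": 0, "ry": 0, "rz": 0, "claw": -1}, {"dx": 0, "dy": 0, "dz": 0, "rx": 0, "ry": 0, "rz": 0, "claw": -1}]}}

```text
time_s: 7.65
eef_pos: [0.5834, -0.2824, 0.1583]
ee_rot: [0.702, -0.087, 0.702, 0.088]
ft_force: [-0.1, -0.6, -1.4]
grip_width: 0.0408
```

```bash
python3 -c "
from h import *
plan(*TG['bn'],.031,14)
for n in('top','scene'):
    c=cam(n); cv2.imwrite(f'pics/{n}2.png',c['pixels'][:,:,::-1])"
```

```text
t 7.65 p [ 0.5834 -0.2824  0.1583] yaw 14.16 toolx [ 2.e-04  1.e-03 -1.e+00] F [-0.1 -0.6 -1.4] w 0.0408 q [ 0.85  0.56 -0.67  1.63  0.38  1.09  0.32]
tool mm [127.3  -2.7   1.2] norm [ 0.1591 -0.0033  0.0015]
rot deg [ 0.16  0.03 -0.06] norm [ 0.0013  0.0002 -0.0005]
after rot: tool mm [127.3  -2.5   1.3] norm [ 0.1591 -0.0032  0.0016]
```

View pics/scene2.png

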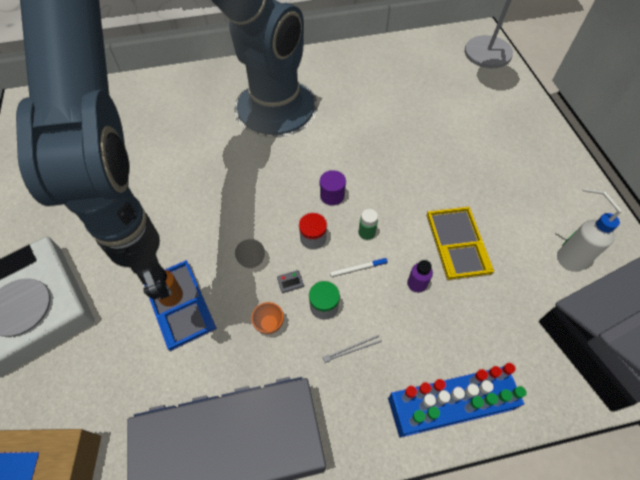

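The bottle is held upright above the blue tray at scene (172,290). Lowering it.

Call:
{"fn": "servo_tool", "kwargs": {"moves": [{"dx": 0.03, "dy": -0.0032, "dz": 0.0016, "rx": 0, "ry": 0, "rz": 0, "claw": -1}, {"dx": 0.045, "dy": 0, "dz": 0, "rx": 0, "ry": 0, "rz": 0, "claw": -1}, {"dx": 0.04, "dy": 0, "dz": 0, "rx": 0, "ry": 0, "rz": 0, "claw": -1}, {"dx": 0.025, "dy": 0, "dz": 0, "rx": 0, "ry": 0, "rz": 0, "claw": -1}, {"dx": 0.015, "dy": 0, "dz": 0, "rx": 0, "ry": 0, "rz": 0, "claw": -1}, {"dx": 0.002, "dy": 0, "dz": 0, "rx": 0, "ry": 0, "rz": 0, "claw": -1}, {"dx": 0, "dy": 0, "dz": 0, "rx": 0, "ry": 0, "rz": 0, "claw": -1}, {"dx": 0, "dy": 0, "dz": 0, "rx": 0, "ry": 0, "rz": 0, "claw": -1}]}}

```text
time_s: 8.75
eef_pos: [0.5857, -0.2868, 0.0337]
ee_rot: [0.702, -0.087, 0.701, 0.086]
ft_force: [0.2, 0.2, -0.9]
grip_width: 0.0411
```

```bash
python3 -c "
from h import *
plan(*TG['bn'],.031,14)"
```

```text
t 8.75 p [ 0.5857 -0.2868  0.0337] yaw 14.02 toolx [ 1.8e-03 -9.0e-04 -1.0e+00] F [ 0.2  0.2 -0.9] w 0.0411 q [ 0.8   0.7  -0.6   1.71  0.49  0.89  0.24]
tool mm [2.7 2.3 0.1] norm [0.0033 0.0028 0.0001]
rot deg [0.02 0.09 0.07] norm [0.0002 0.0007 0.0006]
after rot: tool mm [2.7 2.3 0.1] norm [0.0033 0.0028 0.0001]
```

Call:
{"fn": "servo_tool", "kwargs": {"moves": [{"dx": 0.002, "dy": 0.0025, "dz": 0, "rx": 0, "ry": 0, "rz": 0, "claw": -1}, {"dx": 0.0015, "dy": 0, "dz": 0, "rx": 0, "ry": 0, "rz": 0, "claw": -1}, {"dx": 0, "dy": 0, "dz": 0, "rx": 0, "ry": 0, "rz": 0, "claw": -1}]}}

```text
time_s: 9.12
eef_pos: [0.5847, -0.2845, 0.0301]
ee_rot: [0.702, -0.086, 0.702, 0.086]
ft_force: [-0.6, -0.2, 0.2]
grip_width: 0.0407
```

Call:
{"fn": "servo_tool", "kwargs": {"moves": [{"dx": 0, "dy": 0, "dz": 0, "rx": 0, "ry": 0, "rz": 0, "claw": 1}, {"dx": 0, "dy": 0, "dz": 0, "rx": 0, "ry": 0, "rz": 0, "claw": 1}, {"dx": 0, "dy": 0, "dz": 0, "rx": 0, "ry": 0, "rz": 0, "claw": 1}, {"dx": 0, "dy": 0, "dz": 0, "rx": 0, "ry": 0, "rz": 0, "claw": 1}, {"dx": -0.01, "dy": 0, "dz": 0, "rx": 0, "ry": 0, "rz": 0, "claw": 1}, {"dx": -0.03, "dy": 0, "dz": 0, "rx": 0, "ry": 0, "rz": 0, "claw": 1}, {"dx": -0.05, "dy": 0, "dz": 0, "rx": 0, "ry": 0, "rz": 0, "claw": 1}, {"dx": -0.05, "dy": 0, "dz": 0, "rx": 0, "ry": 0, "rz": 0, "claw": 1}, {"dx": -0.05, "dy": 0, "dz": 0, "rx": 0, "ry": 0, "rz": 0, "claw": 1}]}}

```text
time_s: 10.25
eef_pos: [0.5845, -0.2845, 0.1837]
ee_rot: [0.702, -0.087, 0.702, 0.086]
ft_force: [0.4, 0.6, 0.9]
grip_width: 0.0849
```

```bash
python3 -c "
from h import *
plan(*TG['red'],.1,-74.7)"
```

```text
t 10.25 p [ 0.5845 -0.2845  0.1837] yaw 14.05 toolx [ 7.e-04 -3.e-04 -1.e+00] F [0.4 0.6 0.9] w 0.0849 q [ 0.86  0.54 -0.68  1.6   0.36  1.14  0.33]
tool mm [ 83.5 319.1 -68.2] norm [ 0.1044  0.3989 -0.0852]
rot deg [ 8.875e+01  5.000e-02 -0.000e+00] norm [ 7.396e-01  4.000e-04 -0.000e+00]
after rot: tool mm [  83.7  -61.2 -320.5] norm [ 0.1047 -0.0764 -0.4006]
```

Call:
{"fn": "servo_tool", "kwargs": {"moves": [{"dx": 0, "dy": 0.05, "dz": -0.0106, "rx": 0, "ry": 0, "rz": 0, "claw": 1}, {"dx": 0, "dy": 0.05, "dz": -0.0106, "rx": 0, "ry": 0, "rz": 0, "claw": 1}, {"dx": 0, "dy": 0.05, "dz": -0.0106, "rx": 0, "ry": 0, "rz": 0, "claw": 1}, {"dx": 0, "dy": 0.05, "dz": -0.0106, "rx": 0, "ry": 0, "rz": 0, "claw": 1}, {"dx": 0, "dy": 0.05, "dz": -0.0106, "rx": 0, "ry": 0, "rz": 0, "claw": 1}, {"dx": 0, "dy": 0.05, "dz": -0.0106, "rx": 0, "ry": 0, "rz": 0, "claw": 1}, {"dx": 0, "dy": 0.05, "dz": -0.0106, "rx": 0, "ry": 0, "rz": 0, "claw": 1}, {"dx": 0, "dy": 0.05, "dz": -0.0106, "rx": 0, "ry": 0, "rz": 0, "claw": 1}, {"dx": 0, "dy": 0, "dz": 0, "rx": 0.0822, "ry": 0, "rz": 0, "claw": 1}, {"dx": 0, "dy": 0, "dz": 0, "rx": 0.0822, "ry": 0, "rz": 0, "claw": 1}, {"dx": 0, "dy": 0, "dz": 0, "rx": 0.0822, "ry": 0, "rz": 0, "claw": 1}, {"dx": 0, "dy": 0, "dz": 0, "rx": 0.0822, "ry": 0, "rz": 0, "claw": 1}, {"dx": 0, "dy": 0, "dz": 0, "rx": 0.0822, "ry": 0, "rz": 0, "claw": 1}, {"dx": 0, "dy": 0, "dz": 0, "rx": 0.0822, "ry": 0, "rz": 0, "claw": 1}, {"dx": 0, "dy": 0, "dz": 0, "rx": 0.0822, "ry": 0, "rz": 0, "claw": 1}, {"dx": 0, "dy": 0, "dz": 0, "rx": 0.0822, "ry": 0, "rz": 0, "claw": 1}, {"dx": 0, "dy": 0, "dz": 0, "rx": 0.0822, "ry": 0, "rz": 0, "claw": 1}]}}

```text
time_s: 12.38
eef_pos: [0.4412, 0.0097, 0.1823]
ee_rot: [0.561, 0.431, 0.56, -0.431]
ft_force: [0.6, 1.1, 0.1]
grip_width: 0.0852
```

```bash
python3 -c "
from h import *
plan(*TG['red'],.025,-74.7)
c=cam('scene'); cv2.imwrite(f'pics/scene3.png',c['pixels'][:,:,::-1])
cv2.imwrite(f'pics/t3.png',cam('top')['pixels'][:,:,::-1])"
```

```text
t 12.38 p [0.4412 0.0097 0.1823] yaw -75.04 toolx [ 1.e-03 -3.e-04 -1.e+00] F [0.6 1.1 0.1] w 0.0852 q [ 0.46  0.16 -0.64  2.06  0.12  0.95 -1.55]
tool mm [157.3  -0.6   1. ] norm [ 0.1967 -0.0008  0.0012]
rot deg [-0.34  0.03 -0.05] norm [-0.0028  0.0003 -0.0004]
after rot: tool mm [157.3  -0.5   1.1] norm [ 0.1967 -0.0006  0.0013]
```

View pics/scene3.png

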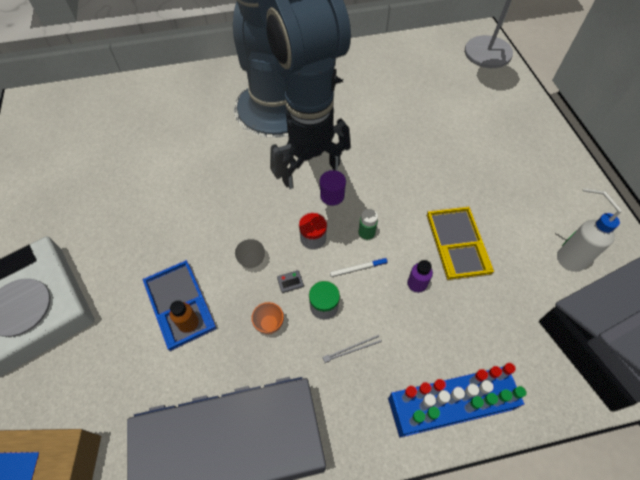

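View pics/t3.png

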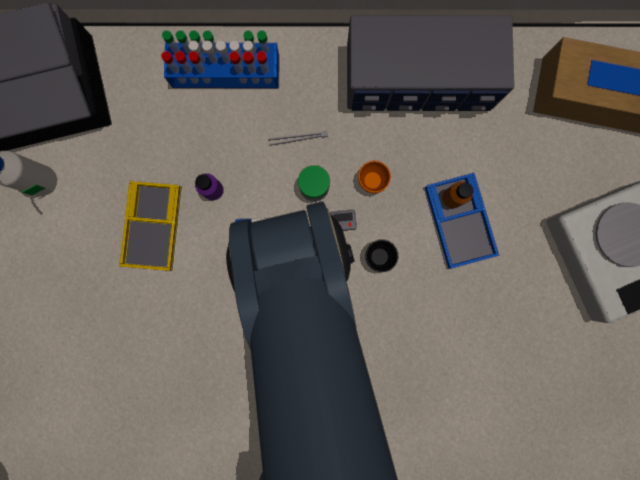

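The bottle stands in the blue narrow pocket at top (460,192). Now the red-lidded tin.

Call:
{"fn": "servo_tool", "kwargs": {"moves": [{"dx": 0.03, "dy": -0.0006, "dz": 0.0013, "rx": -0.0028, "ry": 0, "rz": 0, "claw": 1}, {"dx": 0.045, "dy": 0, "dz": 0, "rx": 0, "ry": 0, "rz": 0, "claw": 1}, {"dx": 0.045, "dy": 0, "dz": 0, "rx": 0, "ry": 0, "rz": 0, "claw": 1}, {"dx": 0.04, "dy": 0, "dz": 0, "rx": 0, "ry": 0, "rz": 0, "claw": 1}, {"dx": 0.025, "dy": 0, "dz": 0, "rx": 0, "ry": 0, "rz": 0, "claw": 1}, {"dx": 0.0117, "dy": 0, "dz": 0, "rx": 0, "ry": 0, "rz": 0, "claw": 1}, {"dx": 0, "dy": 0, "dz": 0, "rx": 0, "ry": 0, "rz": 0, "claw": -1}, {"dx": 0, "dy": 0, "dz": 0, "rx": 0, "ry": 0, "rz": 0, "claw": -1}, {"dx": 0, "dy": 0, "dz": 0, "rx": 0, "ry": 0, "rz": 0, "claw": -1}, {"dx": 0, "dy": 0, "dz": 0, "rx": 0, "ry": 0, "rz": 0, "claw": -1}]}}

```text
time_s: 13.72
eef_pos: [0.4415, 0.0084, 0.0258]
ee_rot: [0.564, 0.428, 0.563, -0.427]
ft_force: [-1.3, -0.3, 5.2]
grip_width: 0.0588
```

```bash
python3 -c "
from h import *
plan(*TG['bw'],.15,-74.7)"
```

```text
t 13.72 p [0.4415 0.0084 0.0258] yaw -74.37 toolx [ 1.9e-03 -5.0e-04 -1.0e+00] F [-1.3 -0.3  5.2] w 0.0588 q [ 0.32  0.42 -0.53  2.21  0.38  0.6  -1.78]
tool mm [-123.9  -23.3  320.6] norm [-0.1549 -0.0291  0.4007]
rot deg [ 0.33  0.06 -0.1 ] norm [ 0.0028  0.0005 -0.0008]
after rot: tool mm [-124.2  -21.6  320.6] norm [-0.1553 -0.027   0.4007]
```

Call:
{"fn": "servo_tool", "kwargs": {"moves": [{"dx": -0.015, "dy": 0, "dz": 0, "rx": 0.0028, "ry": 0, "rz": 0, "claw": -1}, {"dx": -0.035, "dy": 0, "dz": 0, "rx": 0, "ry": 0, "rz": 0, "claw": -1}, {"dx": -0.045, "dy": 0, "dz": 0, "rx": 0, "ry": 0, "rz": 0, "claw": -1}, {"dx": -0.04, "dy": 0, "dz": 0, "rx": 0, "ry": 0, "rz": 0, "claw": -1}, {"dx": -0.02, "dy": 0, "dz": 0, "rx": 0, "ry": 0, "rz": 0, "claw": -1}, {"dx": 0, "dy": -0.002, "dz": 0.03, "rx": 0, "ry": 0, "rz": 0, "claw": -1}, {"dx": 0, "dy": -0.003, "dz": 0.045, "rx": 0, "ry": 0, "rz": 0, "claw": -1}, {"dx": 0, "dy": -0.003, "dz": 0.045, "rx": 0, "ry": 0, "rz": 0, "claw": -1}, {"dx": 0, "dy": -0.003, "dz": 0.045, "rx": 0, "ry": 0, "rz": 0, "claw": -1}, {"dx": 0, "dy": -0.003, "dz": 0.045, "rx": 0, "ry": 0, "rz": 0, "claw": -1}, {"dx": 0, "dy": -0.003, "dz": 0.045, "rx": 0, "ry": 0, "rz": 0, "claw": -1}, {"dx": 0, "dy": -0.003, "dz": 0.045, "rx": 0, "ry": 0, "rz": 0, "claw": -1}, {"dx": 0, "dy": -0.003, "dz": 0.045, "rx": 0, "ry": 0, "rz": 0, "claw": -1}, {"dx": 0, "dy": -0.003, "dz": 0.035, "rx": 0, "ry": 0, "rz": 0, "claw": -1}, {"dx": 0, "dy": -0.001, "dz": 0.0207, "rx": 0, "ry": 0, "rz": 0, "claw": -1}, {"dx": 0, "dy": 0, "dz": 0, "rx": 0, "ry": 0, "rz": 0, "claw": -1}, {"dx": 0, "dy": 0, "dz": 0, "rx": 0, "ry": 0, "rz": 0, "claw": -1}]}}

```text
time_s: 15.85
eef_pos: [0.5044, -0.305, 0.1483]
ee_rot: [0.562, 0.429, 0.563, -0.428]
ft_force: [-0.0, -0.7, -0.5]
grip_width: 0.0593
```

```bash
python3 -c "
from h import *
plan(*TG['bw'],.034,-74.7)
c=cam('scene'); cv2.imwrite(f'pics/scene4.png',cv2.resize(c['pixels'][200:380,60:300,::-1],(800,600)))"
```

```text
t 15.85 p [ 0.5044 -0.305   0.1483] yaw -74.64 toolx [-4.e-04  1.e-03 -1.e+00] F [-0.  -0.7 -0.5] w 0.0593 q [ 0.83  0.43 -0.46  1.79  0.23  0.98 -1.03]
tool mm [114.3   0.5   1.8] norm [0.1429 0.0006 0.0023]
rot deg [ 0.06 -0.06  0.01] norm [ 0.0005 -0.0005  0.    ]
after rot: tool mm [114.3   0.4   1.7] norm [0.1429 0.0006 0.0021]
```

View pics/scene4.png

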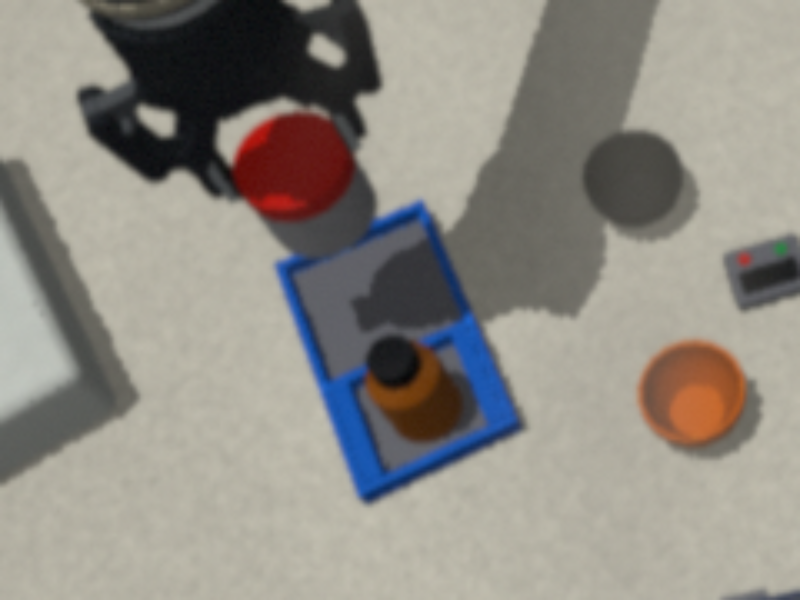

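The tin is held upright over the wide pocket, and the bottle looks fine at crop (415,390).

Call:
{"fn": "servo_tool", "kwargs": {"moves": [{"dx": 0.03, "dy": 0.0006, "dz": 0.0021, "rx": 0, "ry": 0, "rz": 0, "claw": -1}, {"dx": 0.04, "dy": 0, "dz": 0, "rx": 0, "ry": 0, "rz": 0, "claw": -1}, {"dx": 0.035, "dy": 0, "dz": 0, "rx": 0, "ry": 0, "rz": 0, "claw": -1}, {"dx": 0.02, "dy": 0, "dz": 0, "rx": 0, "ry": 0, "rz": 0, "claw": -1}, {"dx": 0.014, "dy": 0, "dz": 0, "rx": 0, "ry": 0, "rz": 0, "claw": -1}, {"dx": 0.003, "dy": 0, "dz": 0, "rx": 0, "ry": 0, "rz": 0, "claw": -1}, {"dx": 0.001, "dy": 0, "dz": 0, "rx": 0, "ry": 0, "rz": 0, "claw": -1}, {"dx": 0, "dy": 0, "dz": 0, "rx": 0, "ry": 0, "rz": 0, "claw": -1}]}}

```text
time_s: 16.9
eef_pos: [0.5059, -0.3085, 0.0347]
ee_rot: [0.562, 0.429, 0.561, -0.429]
ft_force: [-0.7, 0.4, -0.8]
grip_width: 0.0589
```

Call:
{"fn": "servo_tool", "kwargs": {"moves": [{"dx": 0.002, "dy": 0, "dz": -0.002, "rx": 0, "ry": 0, "rz": 0, "claw": -1}, {"dx": 0.0015, "dy": 0, "dz": 0, "rx": 0, "ry": 0, "rz": 0, "claw": -1}, {"dx": 0, "dy": 0, "dz": 0, "rx": 0, "ry": 0, "rz": 0, "claw": -1}]}}

```text
time_s: 17.27
eef_pos: [0.505, -0.3065, 0.0319]
ee_rot: [0.562, 0.429, 0.562, -0.429]
ft_force: [-1.3, 1.1, 4.5]
grip_width: 0.0589
```

Call:
{"fn": "servo_tool", "kwargs": {"moves": [{"dx": 0, "dy": 0, "dz": 0, "rx": 0, "ry": 0, "rz": 0, "claw": 1}, {"dx": 0, "dy": 0, "dz": 0, "rx": 0, "ry": 0, "rz": 0, "claw": 1}, {"dx": 0, "dy": 0, "dz": 0, "rx": 0, "ry": 0, "rz": 0, "claw": 1}, {"dx": -0.01, "dy": 0, "dz": 0, "rx": 0, "ry": 0, "rz": 0, "claw": 1}, {"dx": -0.03, "dy": 0, "dz": 0, "rx": 0, "ry": 0, "rz": 0, "claw": 1}, {"dx": -0.05, "dy": 0, "dz": 0, "rx": 0, "ry": 0, "rz": 0, "claw": 1}, {"dx": -0.05, "dy": 0, "dz": 0, "rx": 0, "ry": 0, "rz": 0, "claw": 1}, {"dx": -0.05, "dy": 0, "dz": 0, "rx": 0, "ry": 0, "rz": 0, "claw": 1}]}}

```text
time_s: 18.27
eef_pos: [0.5049, -0.3066, 0.1851]
ee_rot: [0.562, 0.429, 0.562, -0.429]
ft_force: [0.1, -0.2, -0.4]
grip_width: 0.0851
```

```bash
python3 -c "
from h import *
plan(*TG['vial'],.18,-94.7)"
```

```text
t 18.27 p [ 0.5049 -0.3066  0.1851] yaw -74.74 toolx [ 7.e-04 -4.e-04 -1.e+00] F [ 0.1 -0.2 -0.4] w 0.0851 q [ 0.84  0.39 -0.48  1.75  0.2   1.05 -1.01]
tool mm [   4.9   65.4 -433.1] norm [ 0.0061  0.0817 -0.5414]
rot deg [19.96  0.03 -0.04] norm [ 0.1664  0.0002 -0.0003]
after rot: tool mm [   5.1  -86.4 -429.4] norm [ 0.0064 -0.108  -0.5368]
```

Call:
{"fn": "servo_tool", "kwargs": {"moves": [{"dx": 0, "dy": 0, "dz": 0, "rx": -0.0834, "ry": 0, "rz": 0, "claw": 1}, {"dx": 0, "dy": 0, "dz": 0, "rx": -0.0834, "ry": 0, "rz": 0, "claw": 1}, {"dx": 0, "dy": 0, "dz": 0, "rx": -0.0834, "ry": 0, "rz": 0, "claw": 1}, {"dx": 0, "dy": 0, "dz": 0, "rx": -0.0834, "ry": 0, "rz": 0, "claw": 1}, {"dx": 0, "dy": 0, "dz": 0, "rx": -0.0834, "ry": 0, "rz": 0, "claw": 1}, {"dx": 0, "dy": 0, "dz": 0, "rx": -0.0834, "ry": 0, "rz": 0, "claw": 1}, {"dx": 0, "dy": 0, "dz": 0, "rx": -0.0834, "ry": 0, "rz": 0, "claw": 1}, {"dx": 0, "dy": 0, "dz": 0, "rx": -0.0834, "ry": 0, "rz": 0, "claw": 1}, {"dx": 0, "dy": 0, "dz": 0, "rx": -0.0834, "ry": 0, "rz": 0, "claw": 1}, {"dx": 0, "dy": 0, "dz": 0, "rx": -0.0834, "ry": 0, "rz": 0, "claw": 1}, {"dx": 0, "dy": 0, "dz": 0, "rx": -0.0834, "ry": 0, "rz": 0, "claw": 1}, {"dx": 0, "dy": 0, "dz": 0, "rx": -0.0834, "ry": 0, "rz": 0, "claw": 1}, {"dx": 0, "dy": 0, "dz": 0, "rx": -0.0834, "ry": 0, "rz": 0, "claw": 1}, {"dx": 0, "dy": 0, "dz": 0, "rx": -0.0834, "ry": 0, "rz": 0, "claw": 1}, {"dx": 0, "dy": 0, "dz": 0, "rx": -0.0834, "ry": 0, "rz": 0, "claw": 1}, {"dx": 0, "dy": 0, "dz": 0, "rx": -0.0834, "ry": 0, "rz": 0, "claw": 1}]}}

```text
time_s: 20.27
eef_pos: [0.5048, -0.3069, 0.1837]
ee_rot: [0.518, -0.481, 0.519, 0.481]
ft_force: [0.4, -0.8, 0.7]
grip_width: 0.0853
```

```bash
python3 -c "
from h import *
plan(*TG['vial'],.18,85.3)"
```

```text
t 20.27 p [ 0.5048 -0.3069  0.1837] yaw 85.69 toolx [ 1.e-04 -8.e-04 -1.e+00] F [ 0.4 -0.8  0.7] w 0.0853 q [ 1.24  0.6  -1.11  1.73  0.57  1.18  1.47]
tool mm [  3.3  83.4 430.3] norm [0.0042 0.1042 0.5379]
rot deg [ 0.39 -0.04  0.01] norm [ 0.0033 -0.0004  0.0001]
after rot: tool mm [  3.7  86.3 429.8] norm [0.0046 0.1079 0.5372]
```

Call:
{"fn": "servo_tool", "kwargs": {"moves": [{"dx": 0, "dy": 0.01, "dz": 0.05, "rx": 0, "ry": 0, "rz": 0, "claw": 1}, {"dx": 0, "dy": 0.01, "dz": 0.05, "rx": 0, "ry": 0, "rz": 0, "claw": 1}, {"dx": 0, "dy": 0.01, "dz": 0.05, "rx": 0, "ry": 0, "rz": 0, "claw": 1}, {"dx": 0, "dy": 0.01, "dz": 0.05, "rx": 0, "ry": 0, "rz": 0, "claw": 1}, {"dx": 0, "dy": 0.01, "dz": 0.05, "rx": 0, "ry": 0, "rz": 0, "claw": 1}, {"dx": 0, "dy": 0.01, "dz": 0.05, "rx": 0, "ry": 0, "rz": 0, "claw": 1}, {"dx": 0, "dy": 0.01, "dz": 0.05, "rx": 0, "ry": 0, "rz": 0, "claw": 1}, {"dx": 0, "dy": 0.01, "dz": 0.05, "rx": 0, "ry": 0, "rz": 0, "claw": 1}, {"dx": 0, "dy": 0.01, "dz": 0.05, "rx": 0, "ry": 0, "rz": 0, "claw": 1}, {"dx": 0, "dy": 0.01, "dz": 0.05, "rx": 0, "ry": 0, "rz": 0, "claw": 1}, {"dx": 0, "dy": 0.0042, "dz": 0.0379, "rx": 0.0033, "ry": 0, "rz": 0, "claw": 1}, {"dx": 0, "dy": 0, "dz": 0, "rx": 0, "ry": 0, "rz": 0, "claw": 1}]}}

```text
time_s: 21.78
eef_pos: [0.4561, 0.1315, 0.184]
ee_rot: [0.521, -0.479, 0.52, 0.479]
ft_force: [-1.1, -0.0, 0.1]
grip_width: 0.0854
```

```bash
python3 -c "
from h import *
plan(*TG['vial'],.019,85.3)
c=cam('scene'); cv2.imwrite(f'pics/scene5.png',c['pixels'][:,:,::-1])"
```

```text
t 21.77 p [0.4561 0.1315 0.184 ] yaw 85.28 toolx [ 1.5e-03  4.0e-04 -1.0e+00] F [-1.1 -0.   0.1] w 0.0854 q [ 0.61  0.4  -1.2   1.98  0.43  1.05  0.7 ]
tool mm [165.    2.1  -3.3] norm [ 0.2062  0.0026 -0.0041]
rot deg [-0.02  0.03  0.08] norm [-0.0002  0.0003  0.0007]
after rot: tool mm [165.    1.8  -3.2] norm [ 0.2063  0.0023 -0.004 ]
```

View pics/scene5.png

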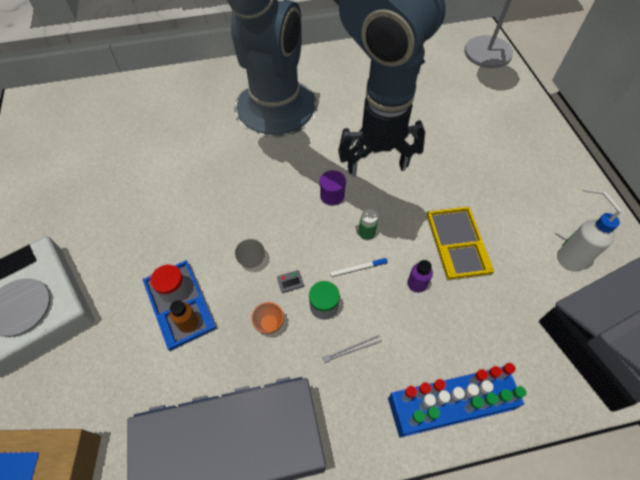

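The tin and bottle both stand in the blue tray, at scene (168,280) and (182,316). Now the vial.

Call:
{"fn": "servo_tool", "kwargs": {"moves": [{"dx": 0.03, "dy": 0.0023, "dz": -0.004, "rx": 0, "ry": 0, "rz": 0, "claw": 1}, {"dx": 0.045, "dy": 0, "dz": 0, "rx": 0, "ry": 0, "rz": 0, "claw": 1}, {"dx": 0.045, "dy": 0, "dz": 0, "rx": 0, "ry": 0, "rz": 0, "claw": 1}, {"dx": 0.045, "dy": 0, "dz": 0, "rx": 0, "ry": 0, "rz": 0, "claw": 1}, {"dx": 0.0263, "dy": 0, "dz": 0, "rx": 0, "ry": 0, "rz": 0, "claw": 1}, {"dx": 0.015, "dy": 0, "dz": 0, "rx": 0, "ry": 0, "rz": 0, "claw": 1}, {"dx": 0, "dy": 0, "dz": 0, "rx": 0, "ry": 0, "rz": 0, "claw": -1}, {"dx": 0, "dy": 0, "dz": 0, "rx": 0, "ry": 0, "rz": 0, "claw": -1}, {"dx": 0, "dy": 0, "dz": 0, "rx": 0, "ry": 0, "rz": 0, "claw": -1}, {"dx": 0, "dy": 0, "dz": 0, "rx": 0, "ry": 0, "rz": 0, "claw": -1}, {"dx": 0, "dy": 0, "dz": 0, "rx": 0, "ry": 0, "rz": 0, "claw": -1}]}}

```text
time_s: 23.2
eef_pos: [0.4554, 0.1263, 0.0192]
ee_rot: [0.522, -0.478, 0.521, 0.477]
ft_force: [0.7, -0.2, 6.0]
grip_width: 0.0381
```

```bash
python3 -c "
from h import *
plan(*TG['yn'],.16,85.3)"
```

```text
t 23.2 p [0.4554 0.1263 0.0192] yaw 84.99 toolx [ 2.4e-03 -1.0e-04 -1.0e+00] F [ 0.7 -0.2  6. ] w 0.0381 q [ 0.38  0.61 -0.94  2.13  0.74  0.76  0.44]
tool mm [-140.5 -103.4  198.1] norm [-0.1756 -0.1292  0.2476]
rot deg [-0.31  0.01  0.14] norm [-0.0026  0.0001  0.0011]
after rot: tool mm [-140.8 -104.1  197.5] norm [-0.1759 -0.1301  0.2469]
```

Call:
{"fn": "servo_tool", "kwargs": {"moves": [{"dx": -0.015, "dy": 0, "dz": 0, "rx": -0.0026, "ry": 0, "rz": 0, "claw": -1}, {"dx": -0.035, "dy": 0, "dz": 0, "rx": 0, "ry": 0, "rz": 0, "claw": -1}, {"dx": -0.045, "dy": 0, "dz": 0, "rx": 0, "ry": 0, "rz": 0, "claw": -1}, {"dx": -0.045, "dy": 0, "dz": 0, "rx": 0, "ry": 0, "rz": 0, "claw": -1}, {"dx": -0.035, "dy": 0, "dz": 0, "rx": 0, "ry": 0, "rz": 0, "claw": -1}, {"dx": 0, "dy": -0.015, "dz": 0.027, "rx": 0, "ry": 0, "rz": 0, "claw": -1}, {"dx": 0, "dy": -0.02, "dz": 0.04, "rx": 0, "ry": 0, "rz": 0, "claw": -1}, {"dx": 0, "dy": -0.02, "dz": 0.04, "rx": 0, "ry": 0, "rz": 0, "claw": -1}, {"dx": 0, "dy": -0.02, "dz": 0.04, "rx": 0, "ry": 0, "rz": 0, "claw": -1}, {"dx": 0, "dy": -0.02, "dz": 0.04, "rx": 0, "ry": 0, "rz": 0, "claw": -1}, {"dx": 0, "dy": -0.02, "dz": 0.035, "rx": 0, "ry": 0, "rz": 0, "claw": -1}, {"dx": 0, "dy": -0.015, "dz": 0.025, "rx": 0, "ry": 0, "rz": 0, "claw": -1}, {"dx": 0, "dy": 0, "dz": 0, "rx": 0, "ry": 0, "rz": 0, "claw": -1}, {"dx": 0, "dy": 0, "dz": 0, "rx": 0, "ry": 0, "rz": 0, "claw": -1}]}}

```text
time_s: 24.95
eef_pos: [0.5736, 0.3135, 0.1582]
ee_rot: [0.52, -0.479, 0.52, 0.479]
ft_force: [0.1, -1.0, -1.6]
grip_width: 0.0384
```

```bash
python3 -c "
from h import *
plan(*TG['yn'],.026,85.3)
c=cam('scene'); cv2.imwrite(f'pics/scene6.png',c['pixels'][:,:,::-1])"
```

```text
t 24.95 p [0.5736 0.3135 0.1582] yaw 85.31 toolx [-6.e-04 -1.e-03 -1.e+00] F [ 0.1 -1.  -1.6] w 0.0384 q [ 0.08  0.68 -0.99  1.6   0.61  1.19  0.44]
tool mm [132.2  -1.6   1.3] norm [ 0.1652 -0.002   0.0017]
rot deg [ 0.01 -0.06 -0.03] norm [ 0.     -0.0005 -0.0002]
after rot: tool mm [132.2  -1.6   1.2] norm [ 0.1652 -0.0019  0.0015]
```

View pics/scene6.png

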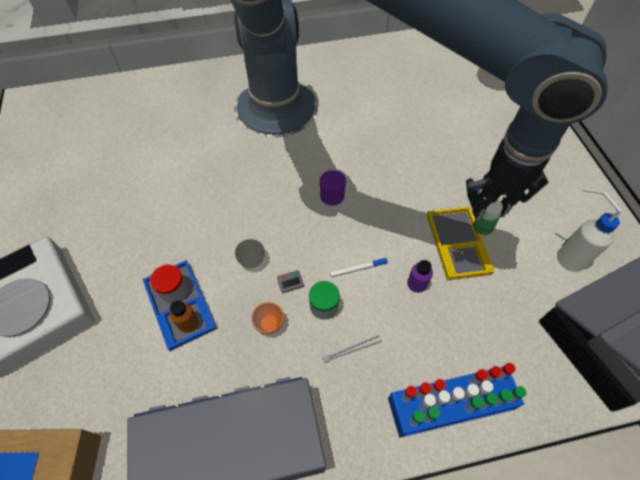

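The vial is held upright above the yellow narrow pocket, with the wash bottle well clear. Lowering it.

Call:
{"fn": "servo_tool", "kwargs": {"moves": [{"dx": 0.03, "dy": -0.001, "dz": 0.0005, "rx": 0, "ry": 0, "rz": 0, "claw": -1}, {"dx": 0.045, "dy": 0, "dz": 0, "rx": 0, "ry": 0, "rz": 0, "claw": -1}, {"dx": 0.04, "dy": 0, "dz": 0, "rx": 0, "ry": 0, "rz": 0, "claw": -1}, {"dx": 0.025, "dy": 0, "dz": 0, "rx": 0, "ry": 0, "rz": 0, "claw": -1}, {"dx": 0.018, "dy": 0, "dz": 0, "rx": 0, "ry": 0, "rz": 0, "claw": -1}, {"dx": 0.006, "dy": 0, "dz": 0, "rx": 0, "ry": 0, "rz": 0, "claw": -1}, {"dx": 0, "dy": 0, "dz": 0, "rx": 0, "ry": 0, "rz": 0, "claw": -1}, {"dx": 0, "dy": 0, "dz": 0, "rx": 0, "ry": 0, "rz": 0, "claw": -1}]}}

```text
time_s: 26.0
eef_pos: [0.5756, 0.3152, 0.028]
ee_rot: [0.521, -0.479, 0.519, 0.479]
ft_force: [-0.5, 0.5, -0.2]
grip_width: 0.0377
```

Call:
{"fn": "servo_tool", "kwargs": {"moves": [{"dx": 0.002, "dy": 0, "dz": 0, "rx": 0, "ry": 0, "rz": 0, "claw": -1}, {"dx": 0.0012, "dy": 0, "dz": 0, "rx": 0, "ry": 0, "rz": 0, "claw": -1}, {"dx": 0, "dy": 0, "dz": 0, "rx": 0, "ry": 0, "rz": 0, "claw": -1}]}}

```text
time_s: 26.38
eef_pos: [0.5755, 0.315, 0.0253]
ee_rot: [0.52, -0.479, 0.52, 0.479]
ft_force: [-0.1, -0.4, 4.9]
grip_width: 0.0383
```

Call:
{"fn": "servo_tool", "kwargs": {"moves": [{"dx": 0, "dy": 0, "dz": 0, "rx": 0, "ry": 0, "rz": 0, "claw": 1}, {"dx": 0, "dy": 0, "dz": 0, "rx": 0, "ry": 0, "rz": 0, "claw": 1}, {"dx": 0, "dy": 0, "dz": 0, "rx": 0, "ry": 0, "rz": 0, "claw": 1}, {"dx": 0, "dy": 0, "dz": 0, "rx": 0, "ry": 0, "rz": 0, "claw": 1}, {"dx": -0.01, "dy": 0, "dz": 0, "rx": 0, "ry": 0, "rz": 0, "claw": 1}, {"dx": -0.03, "dy": 0, "dz": 0, "rx": 0, "ry": 0, "rz": 0, "claw": 1}, {"dx": -0.05, "dy": 0, "dz": 0, "rx": 0, "ry": 0, "rz": 0, "claw": 1}, {"dx": -0.05, "dy": 0, "dz": 0, "rx": 0, "ry": 0, "rz": 0, "claw": 1}, {"dx": -0.05, "dy": 0, "dz": 0, "rx": 0, "ry": 0, "rz": 0, "claw": 1}]}}

```text
time_s: 27.5
eef_pos: [0.575, 0.3152, 0.1798]
ee_rot: [0.521, -0.479, 0.519, 0.479]
ft_force: [0.6, 0.1, 0.8]
grip_width: 0.0849
```

```bash
python3 -c "
from h import *
plan(*TG['black'],.18,85.3)"
```

```text
t 27.5 p [0.575  0.3152 0.1798] yaw 85.33 toolx [ 0.0018  0.0011 -1.    ] F [0.6 0.1 0.8] w 0.0849 q [ 0.08  0.67 -1.01  1.58  0.59  1.23  0.46]
tool mm [  -0.9   70.5 -457.5] norm [-0.0012  0.0881 -0.5718]
rot deg [0.03 0.07 0.1 ] norm [0.0002 0.0006 0.0008]
after rot: tool mm [-2.000e-01  7.030e+01 -4.575e+02] norm [-3.000e-04  8.790e-02 -5.719e-01]
```

Call:
{"fn": "servo_tool", "kwargs": {"moves": [{"dx": 0, "dy": 0.008, "dz": -0.052, "rx": 0, "ry": 0, "rz": 0, "claw": 1}, {"dx": 0, "dy": 0.008, "dz": -0.052, "rx": 0, "ry": 0, "rz": 0, "claw": 1}, {"dx": 0, "dy": 0.008, "dz": -0.052, "rx": 0, "ry": 0, "rz": 0, "claw": 1}, {"dx": 0, "dy": 0.008, "dz": -0.052, "rx": 0, "ry": 0, "rz": 0, "claw": 1}, {"dx": 0, "dy": 0.008, "dz": -0.052, "rx": 0, "ry": 0, "rz": 0, "claw": 1}, {"dx": 0, "dy": 0.008, "dz": -0.052, "rx": 0, "ry": 0, "rz": 0, "claw": 1}, {"dx": 0, "dy": 0.008, "dz": -0.052, "rx": 0, "ry": 0, "rz": 0, "claw": 1}, {"dx": 0, "dy": 0.008, "dz": -0.052, "rx": 0, "ry": 0, "rz": 0, "claw": 1}, {"dx": 0, "dy": 0.008, "dz": -0.052, "rx": 0, "ry": 0, "rz": 0, "claw": 1}, {"dx": 0, "dy": 0.008, "dz": -0.052, "rx": 0, "ry": 0, "rz": 0, "claw": 1}, {"dx": 0, "dy": 0.008, "dz": -0.052, "rx": 0, "ry": 0, "rz": 0, "claw": 1}, {"dx": 0, "dy": 0, "dz": 0, "rx": 0, "ry": 0, "rz": 0, "claw": 1}]}}

```text
time_s: 29.0
eef_pos: [0.4669, -0.139, 0.1773]
ee_rot: [0.521, -0.478, 0.522, 0.477]
ft_force: [-0.3, 0.8, -0.5]
grip_width: 0.0855
```

```bash
python3 -c "
from h import *
plan(*TG['black'],.019,85.3)
c=cam('scene'); cv2.imwrite(f'pics/scene7.png',c['pixels'][:,:,::-1])"
```

```text
t 29.0 p [ 0.4669 -0.139   0.1773] yaw 84.93 toolx [ 4.0e-04 -2.1e-03 -1.0e+00] F [-0.3  0.8 -0.5] w 0.0855 q [ 1.15  0.43 -1.19  1.96  0.47  1.06  1.23]
tool mm [ 1.583e+02 -1.000e-01  4.400e+00] norm [ 1.979e-01 -1.000e-04  5.500e-03]
rot deg [-0.37 -0.12  0.03] norm [-0.0031 -0.001   0.0003]
after rot: tool mm [158.3  -0.2   4. ] norm [ 0.1979 -0.0003  0.005 ]
```

View pics/scene7.png

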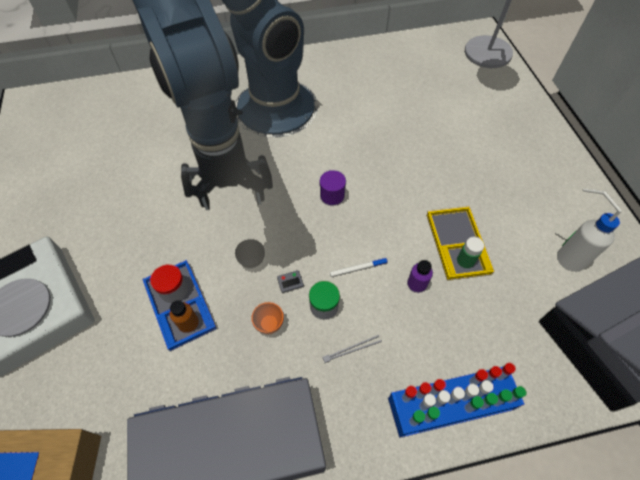

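The vial stands in the yellow narrow pocket at scene (470,250). Now the black cover.

Call:
{"fn": "servo_tool", "kwargs": {"moves": [{"dx": 0.03, "dy": 0, "dz": 0.004, "rx": -0.003, "ry": 0, "rz": 0, "claw": 1}, {"dx": 0.045, "dy": 0, "dz": 0, "rx": 0, "ry": 0, "rz": 0, "claw": 1}, {"dx": 0.045, "dy": 0, "dz": 0, "rx": 0, "ry": 0, "rz": 0, "claw": 1}, {"dx": 0.04, "dy": 0, "dz": 0, "rx": 0, "ry": 0, "rz": 0, "claw": 1}, {"dx": 0.025, "dy": 0, "dz": 0, "rx": 0, "ry": 0, "rz": 0, "claw": 1}, {"dx": 0.0126, "dy": 0, "dz": 0, "rx": 0, "ry": 0, "rz": 0, "claw": 1}, {"dx": 0, "dy": 0, "dz": 0, "rx": 0, "ry": 0, "rz": 0, "claw": 1}, {"dx": 0, "dy": 0, "dz": 0, "rx": 0, "ry": 0, "rz": 0, "claw": 1}]}}

```text
time_s: 30.05
eef_pos: [0.4685, -0.1321, 0.0193]
ee_rot: [0.519, -0.481, 0.518, 0.48]
ft_force: [0.4, 0.4, -0.1]
grip_width: 0.0856
```

```bash
python3 -c "
from h import *
plan(*TG['black'],.019,85.3)
c=cam('scene'); cv2.imwrite(f'pics/scene8.png',cv2.resize(c['pixels'][150:300,160:360,::-1],(800,600)))"
```

```text
t 30.05 p [ 0.4685 -0.1321  0.0193] yaw 85.69 toolx [ 1.9e-03 -4.0e-04 -1.0e+00] F [ 0.4  0.4 -0.1] w 0.0856 q [ 0.92  0.63 -0.95  2.1   0.75  0.79  0.99]
tool mm [ 0.3  0.8 -3. ] norm [ 0.0004  0.001  -0.0037]
rot deg [ 0.39 -0.02  0.11] norm [ 0.0032 -0.0001  0.0009]
after rot: tool mm [ 0.3  0.8 -3. ] norm [ 0.0004  0.001  -0.0037]
```

View pics/scene8.png

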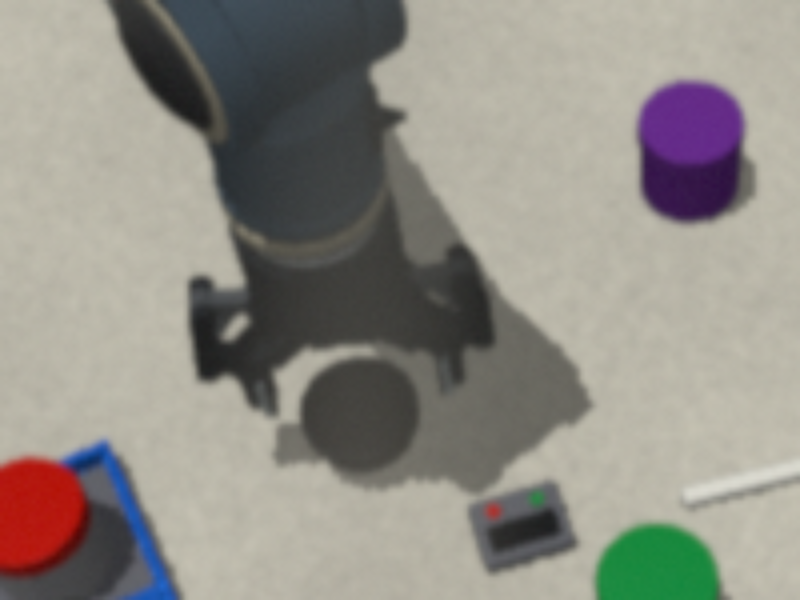

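```bash
python3 -c "
from h import *
s,R=st(); c=cam('scene')
def cr(X): u=proj(c,X); return ((u-[160,150])*4).round()
p=s['eef_pos']
for sg in(-1,1):
  for h in (0,.013,.032): print(sg,h,cr(p+R[:,2]*sg*.0427-h*R[:,0]), cr(p+R[:,2]*sg*.0427-h*R[:,0]+np.array([.011,0,0])))
print('black',cr([.4675,-.135,.04]))
T=cam('top')
h=cv2.cvtColor(c['pixels'],cv2.COLOR_RGB2GRAY)
"
```

```text
t 30.1 p [ 0.4685 -0.1323  0.0193] yaw 85.67 toolx [ 1.8e-03 -6.0e-04 -1.0e+00] F [-0.1 -0.5  0.1] w 0.0853 q [ 0.92  0.63 -0.95  2.1   0.75  0.79  0.99]
-1 0 [287. 430.] [289. 448.]
-1 0.013 [282. 418.] [285. 436.]
-1 0.032 [276. 401.] [279. 418.]
1 0 [444. 410.] [447. 427.]
1 0.013 [441. 398.] [445. 416.]
1 0.032 [438. 380.] [441. 398.]
black [355. 401.]
```

```bash
python3 -c "
from h import *
c=cam('scene');T=cam('top')
cv2.imwrite('pics/t8.png',T['pixels'][:,:,::-1])
cv2.imwrite('pics/s8b.png',cv2.resize(c['pixels'][250:350,130:270,::-1],(840,600),interpolation=cv2.INTER_CUBIC)[:600,:800])
for nm,cc in(('s',c),('t',T)):
  for X in ([.5845,-.2845,.09],[.505,-.3066,.066],[.575,.315,.078]): print(nm,proj(cc,X).round(1))
  for k in blobs(mask(cc,(0,179),smin=0,vmin=0,vmax=42)):
    x,y,w,h=cv2.boundingRect(k)
    if w<40: print(nm,'dark',cv2.fitEllipse(k)[0],w,h)
  for k in blobs(mask(cc,(175,5))):
    x,y,w,h=cv2.boundingRect(k)
    if w>20: print(nm,'red',cv2.fitEllipse(k)[0],(x,y,w,h))
"
```

```text
s [174.7 304.9]
s [164.6 275.9]
s [472.2 243.1]
s dark (286.7060546875, 36.65580749511719) 27 40
s dark (15.592041015625, 261.2516784667969) 35 32
s dark (201.9888153076172, 169.60113525390625) 20 23
s dark (177.72280883789062, 307.9452819824219) 15 15
s dark (423.63580322265625, 267.1018371582031) 13 13
s dark (212.8598175048828, 236.70785522460938) 12 16
s red (166.10501098632812, 278.9756164550781) (150, 264, 33, 31)
s red (494.83258056640625, 371.24041748046875) (476, 362, 40, 19)
t [465.7 190.3]
t [474.2 235. ]
t [140.1 195.6]
t dark (630.3162841796875, 295.5177001953125) 23 34
t dark (545.0347900390625, 88.21698760986328) 18 33
t dark (463.8079833984375, 190.3585662841797) 16 17
t dark (447.3023376464844, 199.56134033203125) 19 20
t dark (203.08470153808594, 182.02207946777344) 15 15
t dark (151.38255310058594, 203.45042419433594) 21 20
t dark (342.0824890136719, 216.85292053222656) 18 7
t dark (33.932838439941406, 189.94017028808594) 19 9
t dark (549.6398315429688, 65.72932434082031) 13 11
t red (476.9610900878906, 233.5454559326172) (460, 219, 32, 33)
```

View pics/t8.png

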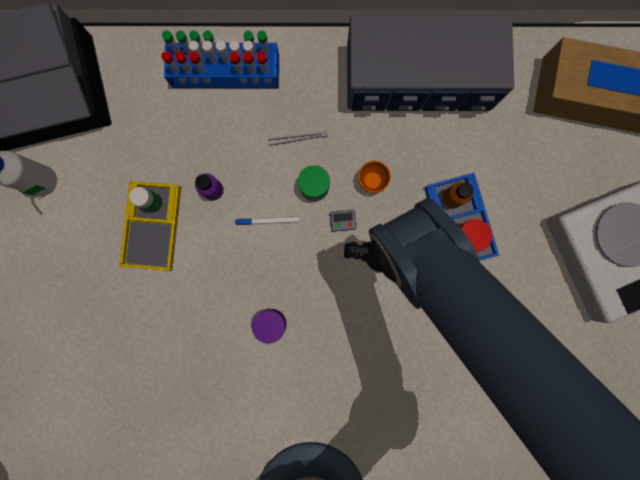

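```bash
python3 -c "
from h import *
c=cam('scene')
p=c['pixels'][205:275,205:298,::-1]
cv2.imwrite('pics/s9.png',cv2.resize(np.clip(p.astype(float)*1.8,0,255).astype(np.uint8),(797,600),interpolation=cv2.INTER_CUBIC))
"
```

```text
(no output)
```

View pics/s9.png

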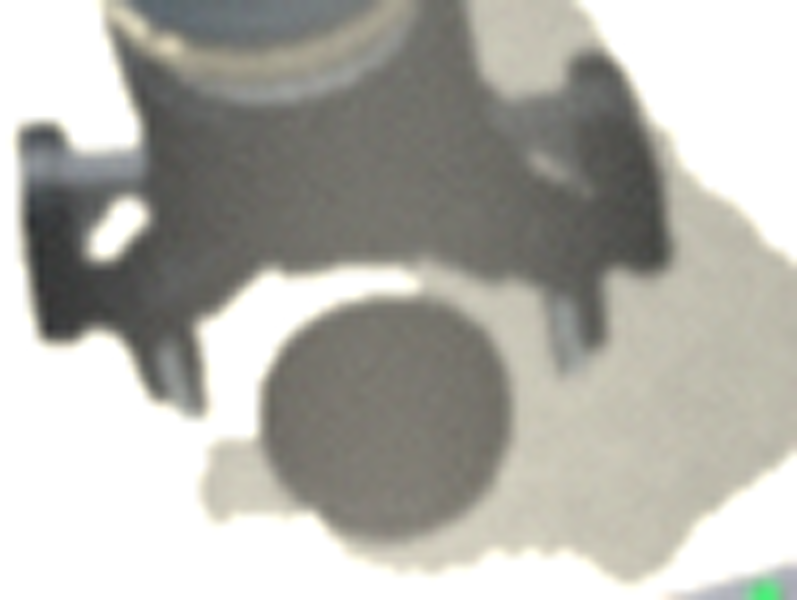

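Call:
{"fn": "servo_tool", "kwargs": {"moves": [{"dx": 0.004, "dy": 0.002, "dz": -0.002, "rx": 0.003, "ry": 0, "rz": 0, "claw": 1}, {"dx": 0.004, "dy": 0, "dz": 0, "rx": 0, "ry": 0, "rz": 0, "claw": 1}, {"dx": 0, "dy": 0, "dz": 0, "rx": 0, "ry": 0, "rz": 0, "claw": -1}, {"dx": 0, "dy": 0, "dz": 0, "rx": 0, "ry": 0, "rz": 0, "claw": -1}, {"dx": 0, "dy": 0, "dz": 0, "rx": 0, "ry": 0, "rz": 0, "claw": -1}, {"dx": 0, "dy": 0, "dz": 0, "rx": 0, "ry": 0, "rz": 0, "claw": -1}]}}

```text
time_s: 31.1
eef_pos: [0.4717, -0.1229, 0.0165]
ee_rot: [0.525, -0.48, 0.512, 0.481]
ft_force: [-0.6, 18.2, 28.2]
grip_width: 0.0126
```

```bash
sed -i "s/'orange':(.6215,-.1230)/'orange':(.6207,-.1234)/; s/'yw':(.4926,.3215)/'yw':(.4915,.3212)/" h.py; python3 -c "
from h import *
plan(*TG['yw'],.15,85.3)
c=cam('scene')
p=c['pixels'][205:275,205:298,::-1]
cv2.imwrite('pics/s10.png',cv2.resize(np.clip(p.astype(float)*1.8,0,255).astype(np.uint8),(797,600),interpolation=cv2.INTER_CUBIC))
"
```

```text
t 31.1 p [ 0.4717 -0.1229  0.0165] yaw 85.66 toolx [ 0.013   0.013  -0.9998] F [-0.6 18.2 28.2] w 0.0126 q [ 0.91  0.64 -0.95  2.1   0.75  0.77  0.98]
tool mm [-127.5   12.3  446.2] norm [-0.1593  0.0154  0.5577]
rot deg [0.36 0.8  0.68] norm [0.003  0.0067 0.0057]
after rot: tool mm [-133.5   16.7  444.2] norm [-0.1669  0.0208  0.5553]
```

View pics/s10.png

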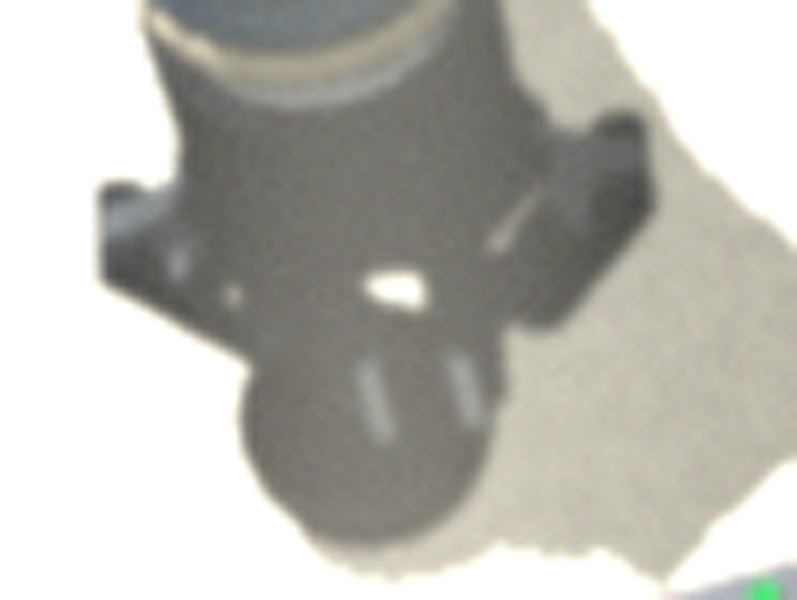

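```bash
python3 -c "
from h import *
c=cam('scene'); s,R=st()
p=s['eef_pos']
for h in(0,.01,.02,.03,.04,.05): print(h,(proj(c,p-h*R[:,0])+[2,3]).round(1), 'front',(proj(c,p-h*R[:,0]+[.011,0,0])+[2,3]).round(1))
T=cam('top');
p=T['pixels'][200:300,310:450,::-1]
cv2.imwrite('pics/t10.png',cv2.resize(np.clip(p.astype(float)*2.2,0,255).astype(np.uint8),(800,571),interpolation=cv2.INTER_CUBIC))
"
```

```text
t 31.2 p [ 0.4704 -0.1279  0.0152] yaw 85.68 toolx [ 0.0093  0.005  -0.9999] F [ 0.8 -0.4  0.4] w 0.0 q [ 0.91  0.64 -0.95  2.1   0.76  0.77  0.98]
0 [255.7 259.3] front [256.5 263.6]
0.01 [255.1 257. ] front [255.8 261.4]
0.02 [254.5 254.7] front [255.2 259.1]
0.03 [253.8 252.3] front [254.6 256.7]
0.04 [253.2 249.9] front [253.9 254.3]
0.05 [252.5 247.5] front [253.3 251.9]
```

View pics/t10.png

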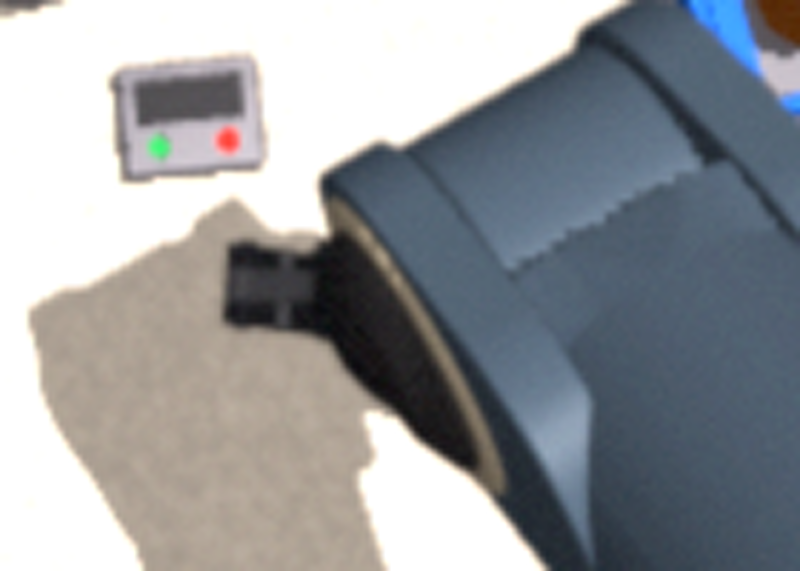

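The gripper shut completely, so the grasp missed the rim. I'll lift straight up with the fingers shut and look.

Call:
{"fn": "servo_tool", "kwargs": {"moves": [{"dx": -0.01, "dy": 0, "dz": 0, "rx": 0, "ry": 0, "rz": 0, "claw": -1}, {"dx": -0.02, "dy": 0, "dz": 0, "rx": 0, "ry": 0, "rz": 0, "claw": -1}, {"dx": -0.04, "dy": 0, "dz": 0, "rx": 0, "ry": 0, "rz": 0, "claw": -1}, {"dx": -0.05, "dy": 0, "dz": 0, "rx": 0, "ry": 0, "rz": 0, "claw": -1}, {"dx": -0.05, "dy": 0, "dz": 0, "rx": 0, "ry": 0, "rz": 0, "claw": 1}, {"dx": 0, "dy": 0, "dz": 0, "rx": 0, "ry": 0, "rz": 0, "claw": 1}]}}

```text
time_s: 32.0
eef_pos: [0.4679, -0.1345, 0.1512]
ee_rot: [0.521, -0.481, 0.52, 0.477]
ft_force: [0.4, 0.3, -0.8]
grip_width: 0.0354
```

```bash
python3 -c "
from h import *
s,R=st()
c=cam('scene')
p=c['pixels'][190:310,180:340,::-1]
cv2.imwrite('pics/s11.png',cv2.resize(np.clip(p.astype(float)*1.5,0,255).astype(np.uint8),(800,600),interpolation=cv2.INTER_CUBIC))
cv2.imwrite('pics/t11.png',cam('top')['pixels'][:,:,::-1])
"
```

```text
t 32.0 p [ 0.4679 -0.1345  0.1512] yaw 85.22 toolx [ 0.0058 -0.0026 -1.    ] F [ 0.4  0.3 -0.8] w 0.0354 q [ 1.11  0.46 -1.16  1.99  0.51  1.01  1.2 ]
```

View pics/s11.png

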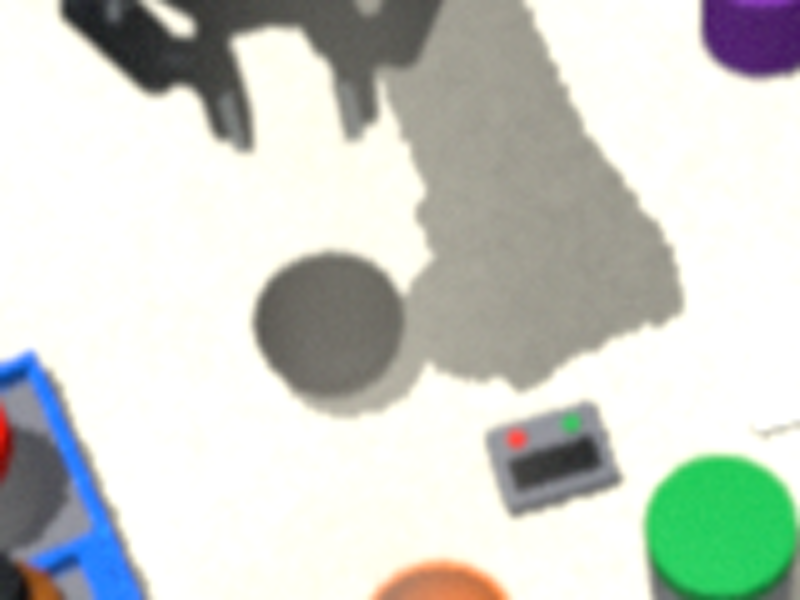

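View pics/t11.png

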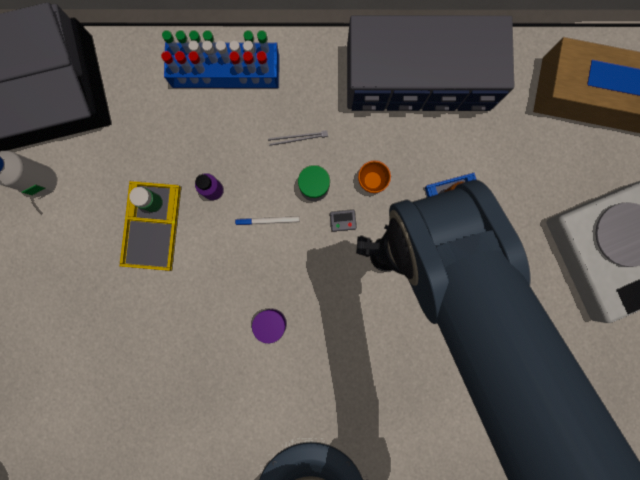

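```bash
python3 -c "
from h import *
c=cam('scene')
m=mask(c,(0,179),smin=0,vmin=0,vmax=90)
for k in blobs(m,300):
  x,y,w,h=cv2.boundingRect(k)
  if 210<x<260 and 220<y<270: e=cv2.fitEllipse(k); print(e, x,y,w,h, onplane(c,np.array(e[0])-[1.8,3.2],.04))
s,R=st(); p=s['eef_pos']
print((proj(c,p)+[2,3]).round(1),(proj(c,p-.02*R[:,0])+[2,3]).round(1))
"
```

```text
((245.53887939453125, 254.5697784423828), (26.802736282348633, 28.345422744750977), 92.02497863769531) 231 241 30 28 [ 0.46813667 -0.14580864  0.04      ]
t 32.15 p [ 0.465  -0.1344  0.1474] yaw 85.25 toolx [-1.3e-03 -4.0e-04 -1.0e+00] F [ 0.3 -0.1 -0.5] w 0.058 q [ 1.1   0.46 -1.15  2.    0.51  1.01  1.2 ]
[243.2 224.2] [241.6 218.3]
```

```bash
sed -i "s/'black':(.4675,-.1350)/'black':(.4680,-.1458)/" h.py; python3 -c "
from h import *
plan(*TG['black'],.003,85.3)"
```

```text
t 32.15 p [ 0.465  -0.1344  0.1474] yaw 85.25 toolx [-1.3e-03 -4.0e-04 -1.0e+00] F [ 0.3 -0.1 -0.5] w 0.058 q [ 1.1   0.46 -1.15  2.    0.51  1.01  1.2 ]
tool mm [144.4  -4.1 -11. ] norm [ 0.1806 -0.0051 -0.0138]
rot deg [-0.05 -0.03 -0.07] norm [-0.0004 -0.0002 -0.0006]
after rot: tool mm [144.4  -3.9 -11.1] norm [ 0.1806 -0.0049 -0.0139]
```

Call:
{"fn": "servo_tool", "kwargs": {"moves": [{"dx": 0, "dy": -0.004, "dz": -0.0139, "rx": 0, "ry": 0, "rz": 0, "claw": 1}, {"dx": 0, "dy": 0, "dz": 0, "rx": 0, "ry": 0, "rz": 0, "claw": 1}, {"dx": 0.03, "dy": 0, "dz": 0, "rx": 0, "ry": 0, "rz": 0, "claw": 1}, {"dx": 0.04, "dy": 0, "dz": 0, "rx": 0, "ry": 0, "rz": 0, "claw": 1}, {"dx": 0.035, "dy": 0, "dz": 0, "rx": 0, "ry": 0, "rz": 0, "claw": 1}, {"dx": 0.03, "dy": 0, "dz": 0, "rx": 0, "ry": 0, "rz": 0, "claw": 1}, {"dx": 0.025, "dy": 0, "dz": 0, "rx": 0, "ry": 0, "rz": 0, "claw": 1}, {"dx": 0.016, "dy": 0, "dz": 0, "rx": 0, "ry": 0, "rz": 0, "claw": 1}, {"dx": 0, "dy": 0, "dz": 0, "rx": 0, "ry": 0, "rz": 0, "claw": 1}, {"dx": 0, "dy": 0, "dz": 0, "rx": 0, "ry": 0, "rz": 0, "claw": 1}]}}

```text
time_s: 33.4
eef_pos: [0.4688, -0.1451, 0.0076]
ee_rot: [0.52, -0.479, 0.52, 0.479]
ft_force: [-0.1, -0.7, -0.5]
grip_width: 0.0854
```

```bash
python3 -c "
from h import *
plan(*TG['black'],.003,85.3)
c=cam('scene')
p=c['pixels'][190:310,180:340,::-1]
cv2.imwrite('pics/s12.png',cv2.resize(np.clip(p.astype(float)*1.5,0,255).astype(np.uint8),(800,600),interpolation=cv2.INTER_CUBIC))
"
```

```text
t 33.4 p [ 0.4688 -0.1451  0.0076] yaw 85.3 toolx [ 1.1e-03 -1.0e-04 -1.0e+00] F [-0.1 -0.7 -0.5] w 0.0854 q [ 0.93  0.65 -0.93  2.1   0.77  0.77  1.  ]
tool mm [ 4.6  0.7 -0.7] norm [ 0.0058  0.0009 -0.0009]
rot deg [ 0.   -0.    0.06] norm [ 0.     -0.      0.0005]
after rot: tool mm [ 4.6  0.7 -0.7] norm [ 0.0058  0.0009 -0.0009]
```

View pics/s12.png

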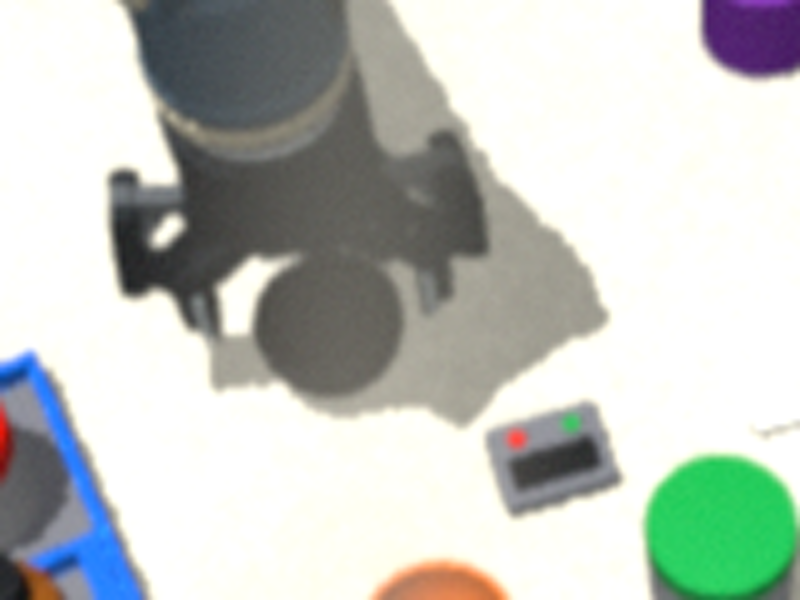

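```bash
python3 -c "
from h import *
c=cam('scene')
print('lid',proj(c,[.5044,-.305,.1825]),'obs 148.5 249.5')
for z in (.148,.158,.168,.178,.188):
  a=np.radians(-74.7);j=np.array([np.cos(a),np.sin(a),0])*.035
  p=np.array([.5044,-.305,z]); f=np.array([np.sin(-a),np.cos(a),0])*.011
  print(z,[ (proj(c,p+s*j)+[2,3]).round(1) for s in(1,-1)],[ (proj(c,p+s*j+f)+[2,3]).round(1) for s in(1,-1)])
"
```

```text
lid [146.00219512 245.96126892] obs 148.5 249.5
0.148 [array([135.7, 266.3]), array([172.4, 250.7])] [array([137.4, 271. ]), array([174.3, 255.3])]
0.158 [array([133.7, 263.7]), array([170.9, 248. ])] [array([135.4, 268.4]), array([172.8, 252.6])]
0.168 [array([131.7, 261. ]), array([169.3, 245.2])] [array([133.4, 265.8]), array([171.2, 249.8])]
0.178 [array([129.6, 258.3]), array([167.7, 242.4])] [array([131.4, 263.1]), array([169.6, 247. ])]
0.188 [array([127.5, 255.5]), array([166. , 239.5])] [array([129.3, 260.3]), array([167.9, 244.1])]
```

```bash
python3 -c "
import cv2
p=cv2.imread('pics/scene4.png')[60:260,180:420]
cv2.imwrite('pics/s4b.png',cv2.resize(p,(720,600),interpolation=cv2.INTER_CUBIC))
p=cv2.imread('pics/scene6.png')[160:260,440:560]
cv2.imwrite('pics/s6b.png',cv2.resize(p,(720,600),interpolation=cv2.INTER_CUBIC))"
```

```text
(no output)
```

View pics/s4b.png

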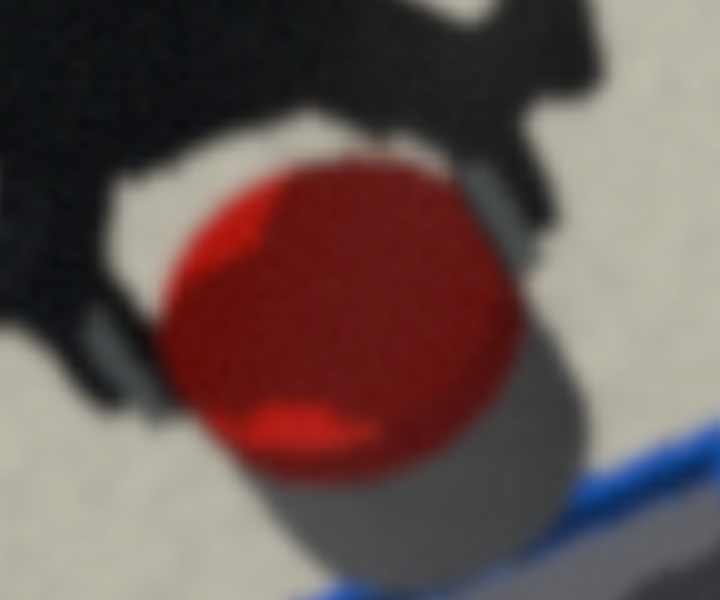

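View pics/s6b.png

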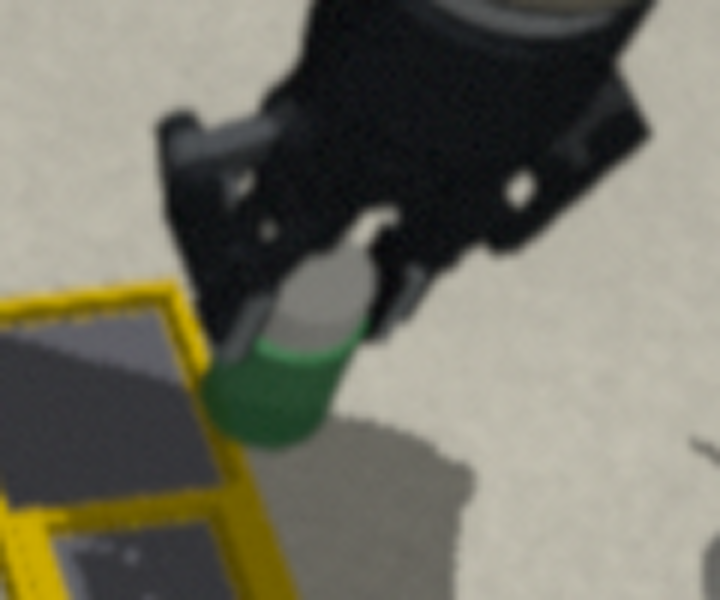

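Call:
{"fn": "servo_tool", "kwargs": {"moves": [{"dx": 0.006, "dy": 0, "dz": 0, "rx": 0, "ry": 0, "rz": 0, "claw": 1}, {"dx": 0.006, "dy": 0, "dz": 0, "rx": 0, "ry": 0, "rz": 0, "claw": 1}, {"dx": 0.003, "dy": 0, "dz": 0, "rx": 0, "ry": 0, "rz": 0, "claw": 1}, {"dx": 0, "dy": 0, "dz": 0, "rx": 0, "ry": 0, "rz": 0, "claw": 1}]}}

```text
time_s: 34.0
eef_pos: [0.468, -0.1451, -0.0051]
ee_rot: [0.52, -0.479, 0.52, 0.479]
ft_force: [1.2, -0.2, -0.4]
grip_width: 0.0855
```

```bash
python3 -c "
from h import *
st()
c=cam('scene')
p=c['pixels'][190:310,180:340,::-1]
cv2.imwrite('pics/s13.png',cv2.resize(np.clip(p.astype(float)*1.5,0,255).astype(np.uint8),(800,600),interpolation=cv2.INTER_CUBIC))
"
```

```text
t 34.0 p [ 0.468  -0.1451 -0.0051] yaw 85.31 toolx [-4.e-04  2.e-04 -1.e+00] F [ 1.2 -0.2 -0.4] w 0.0855 q [ 0.91  0.67 -0.9   2.1   0.79  0.76  0.98]
```

View pics/s13.png

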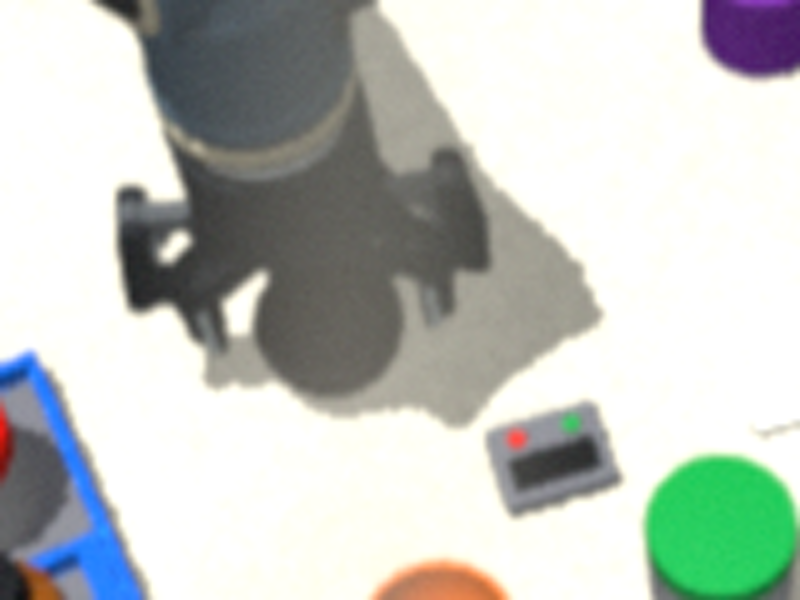

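Call:
{"fn": "servo_tool", "kwargs": {"moves": [{"dx": 0, "dy": 0, "dz": 0, "rx": 0, "ry": 0, "rz": 0, "claw": -1}, {"dx": 0, "dy": 0, "dz": 0, "rx": 0, "ry": 0, "rz": 0, "claw": -1}, {"dx": 0, "dy": 0, "dz": 0, "rx": 0, "ry": 0, "rz": 0, "claw": -1}]}}

```text
time_s: 34.42
eef_pos: [0.4684, -0.1452, -0.0039]
ee_rot: [0.52, -0.479, 0.52, 0.479]
ft_force: [-1.4, 0.7, 9.7]
grip_width: 0.061
```

```bash
python3 -c "
from h import *
st()
c=cam('scene')
p=c['pixels'][190:310,180:340,::-1]
cv2.imwrite('pics/s14.png',cv2.resize(np.clip(p.astype(float)*1.5,0,255).astype(np.uint8),(800,600),interpolation=cv2.INTER_CUBIC))
"
```

```text
t 34.42 p [ 0.4684 -0.1452 -0.0039] yaw 85.3 toolx [ 3.0e-04 -1.1e-03 -1.0e+00] F [-1.4  0.7  9.7] w 0.061 q [ 0.91  0.67 -0.91  2.1   0.79  0.76  0.98]
```

View pics/s14.png

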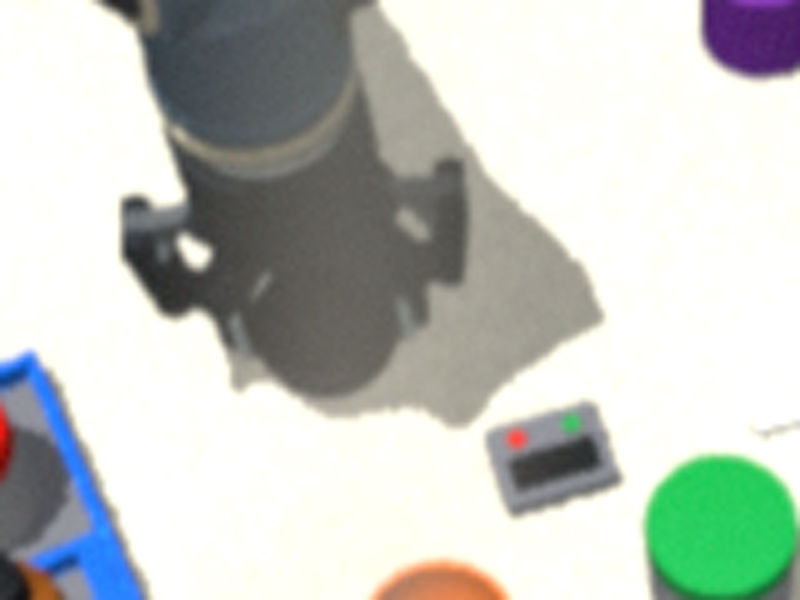

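```bash
python3 -c "
from h import *
plan(*TG['yw'],.13,85.3)"
```

```text
t 34.48 p [ 0.4684 -0.1452 -0.004 ] yaw 85.3 toolx [ 3.0e-04 -1.1e-03 -1.0e+00] F [-3.  -0.1  8.4] w 0.0614 q [ 0.91  0.67 -0.91  2.1   0.79  0.76  0.98]
tool mm [-134.5   15.1  466.5] norm [-0.1681  0.0189  0.5832]
rot deg [ 0.   -0.06  0.02] norm [ 0.     -0.0005  0.0002]
after rot: tool mm [-134.    15.2  466.7] norm [-0.1674  0.019   0.5834]
```

Call:
{"fn": "servo_tool", "kwargs": {"moves": [{"dx": -0.01, "dy": 0, "dz": 0, "rx": 0, "ry": 0, "rz": 0, "claw": -1}, {"dx": -0.02, "dy": 0, "dz": 0, "rx": 0, "ry": 0, "rz": 0, "claw": -1}, {"dx": -0.035, "dy": 0, "dz": 0, "rx": 0, "ry": 0, "rz": 0, "claw": -1}, {"dx": -0.045, "dy": 0, "dz": 0, "rx": 0, "ry": 0, "rz": 0, "claw": -1}, {"dx": -0.04, "dy": 0, "dz": 0, "rx": 0, "ry": 0, "rz": 0, "claw": -1}, {"dx": -0.02, "dy": 0, "dz": 0, "rx": 0, "ry": 0, "rz": 0, "claw": -1}, {"dx": 0, "dy": 0, "dz": 0, "rx": 0, "ry": 0, "rz": 0, "claw": -1}]}}

```text
time_s: 35.35
eef_pos: [0.4687, -0.1455, 0.132]
ee_rot: [0.52, -0.48, 0.52, 0.478]
ft_force: [0.3, -0.1, -0.1]
grip_width: 0.0611
```

```bash
python3 -c "
from h import *
plan(*TG['yw'],.13,85.3)
c=cam('scene')
p=c['pixels'][150:300,160:360,::-1]
cv2.imwrite('pics/s15.png',cv2.resize(np.clip(p.astype(float)*1.5,0,255).astype(np.uint8),(800,600),interpolation=cv2.INTER_CUBIC))
"
```

```text
t 35.35 p [ 0.4687 -0.1455  0.132 ] yaw 85.27 toolx [ 0.0018 -0.0012 -1.    ] F [ 0.3 -0.1 -0.1] w 0.0611 q [ 1.09  0.49 -1.12  2.    0.54  0.98  1.19]
tool mm [  1.5  15.7 467. ] norm [0.0018 0.0196 0.5838]
rot deg [-0.03 -0.06  0.11] norm [-0.0002 -0.0005  0.0009]
after rot: tool mm [  2.   15.5 467. ] norm [0.0025 0.0193 0.5838]
```

View pics/s15.png

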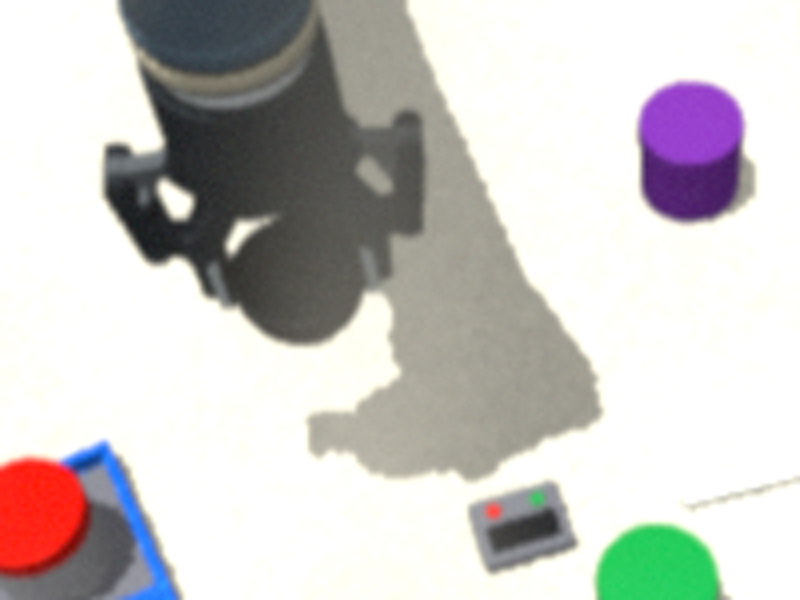

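The black cover is held level at the rim. Carrying it.

Call:
{"fn": "servo_tool", "kwargs": {"moves": [{"dx": 0, "dy": 0.001, "dz": 0.03, "rx": 0, "ry": 0, "rz": 0, "claw": -1}, {"dx": 0, "dy": 0.002, "dz": 0.05, "rx": 0, "ry": 0, "rz": 0, "claw": -1}, {"dx": 0, "dy": 0.002, "dz": 0.05, "rx": 0, "ry": 0, "rz": 0, "claw": -1}, {"dx": 0, "dy": 0.002, "dz": 0.05, "rx": 0, "ry": 0, "rz": 0, "claw": -1}, {"dx": 0, "dy": 0.002, "dz": 0.05, "rx": 0, "ry": 0, "rz": 0, "claw": -1}, {"dx": 0, "dy": 0.002, "dz": 0.05, "rx": 0, "ry": 0, "rz": 0, "claw": -1}, {"dx": 0, "dy": 0.002, "dz": 0.05, "rx": 0, "ry": 0, "rz": 0, "claw": -1}, {"dx": 0, "dy": 0.002, "dz": 0.05, "rx": 0, "ry": 0, "rz": 0, "claw": -1}, {"dx": 0, "dy": 0.002, "dz": 0.05, "rx": 0, "ry": 0, "rz": 0, "claw": -1}, {"dx": 0, "dy": 0.001, "dz": 0.05, "rx": 0, "ry": 0, "rz": 0, "claw": -1}, {"dx": 0, "dy": 0.001, "dz": 0.05, "rx": 0, "ry": 0, "rz": 0, "claw": -1}, {"dx": 0, "dy": 0, "dz": 0.035, "rx": 0, "ry": 0, "rz": 0, "claw": -1}, {"dx": 0, "dy": 0, "dz": 0.0185, "rx": 0, "ry": 0, "rz": 0, "claw": -1}, {"dx": 0, "dy": 0, "dz": 0, "rx": 0, "ry": 0, "rz": 0, "claw": -1}, {"dx": 0, "dy": 0, "dz": 0, "rx": 0, "ry": 0, "rz": 0, "claw": -1}]}}

```text
time_s: 37.28
eef_pos: [0.4914, 0.3196, 0.1304]
ee_rot: [0.52, -0.479, 0.521, 0.478]
ft_force: [1.5, -0.1, -0.5]
grip_width: 0.0611
```

```bash
python3 -c "
from h import *
plan(*TG['yw'],.02,85.3)
c=cam('scene')
p=c['pixels'][150:300,380:580,::-1]
cv2.imwrite('pics/s16.png',cv2.resize(p,(800,600),interpolation=cv2.INTER_CUBIC))
"
```

```text
t 37.27 p [0.4914 0.3196 0.1304] yaw 85.22 toolx [-7.0e-04 -1.9e-03 -1.0e+00] F [ 1.5 -0.1 -0.5] w 0.0611 q [ 0.06  0.61 -1.01  1.79  0.59  1.07  0.33]
tool mm [110.4  -0.    1.8] norm [ 0.138  -0.      0.0023]
rot deg [-0.08 -0.11 -0.03] norm [-0.0006 -0.0009 -0.0003]
after rot: tool mm [110.4   0.    1.6] norm [0.138 0.    0.002]
```

View pics/s16.png

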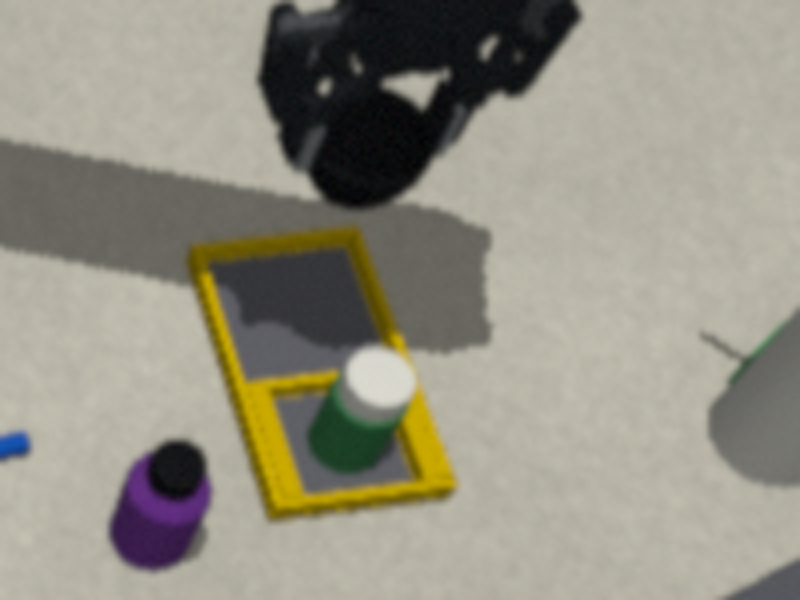

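Call:
{"fn": "servo_tool", "kwargs": {"moves": [{"dx": 0.03, "dy": 0, "dz": 0.001, "rx": 0, "ry": 0, "rz": 0, "claw": -1}, {"dx": 0.04, "dy": 0, "dz": 0, "rx": 0, "ry": 0, "rz": 0, "claw": -1}, {"dx": 0.035, "dy": 0, "dz": 0, "rx": 0, "ry": 0, "rz": 0, "claw": -1}, {"dx": 0.025, "dy": 0, "dz": 0, "rx": 0, "ry": 0, "rz": 0, "claw": -1}, {"dx": 0.015, "dy": 0, "dz": 0, "rx": 0, "ry": 0, "rz": 0, "claw": -1}, {"dx": 0.006, "dy": 0, "dz": 0, "rx": 0, "ry": 0, "rz": 0, "claw": -1}, {"dx": 0, "dy": 0, "dz": 0, "rx": 0, "ry": 0, "rz": 0, "claw": -1}]}}

```text
time_s: 38.2
eef_pos: [0.4916, 0.3223, 0.0106]
ee_rot: [0.52, -0.479, 0.52, 0.479]
ft_force: [0.4, -0.1, -0.6]
grip_width: 0.0613
```

```bash
python3 -c "
from h import *
plan(*TG['yw'],.003,85.3)
c=cam('scene')
p=c['pixels'][150:300,380:580,::-1]
cv2.imwrite('pics/s17.png',cv2.resize(p,(800,600),interpolation=cv2.INTER_CUBIC))
"
```

```text
t 38.2 p [0.4916 0.3223 0.0106] yaw 85.3 toolx [ 6.e-04  4.e-04 -1.e+00] F [ 0.4 -0.1 -0.6] w 0.0613 q [-0.03  0.75 -0.88  1.87  0.75  0.89  0.21]
tool mm [ 7.6  0.  -1.1] norm [ 0.0095  0.     -0.0014]
rot deg [-0.    0.02  0.03] norm [-0.      0.0002  0.0003]
after rot: tool mm [ 7.6  0.  -1.1] norm [ 0.0095  0.     -0.0014]
```

View pics/s17.png

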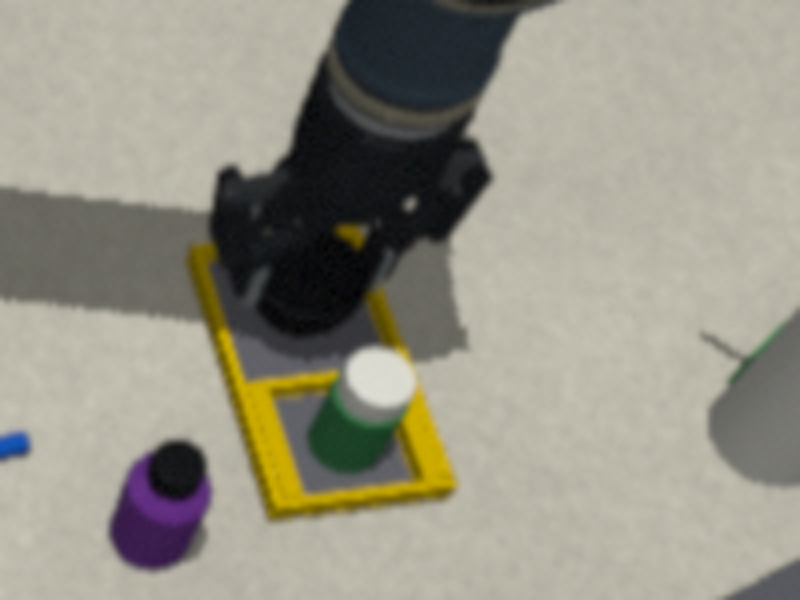

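Call:
{"fn": "servo_tool", "kwargs": {"moves": [{"dx": 0.005, "dy": 0, "dz": -0.0014, "rx": 0, "ry": 0, "rz": 0, "claw": -1}, {"dx": 0.004, "dy": 0, "dz": 0, "rx": 0, "ry": 0, "rz": 0, "claw": -1}, {"dx": 0.001, "dy": 0, "dz": 0, "rx": 0, "ry": 0, "rz": 0, "claw": -1}, {"dx": 0, "dy": 0, "dz": 0, "rx": 0, "ry": 0, "rz": 0, "claw": -1}]}}

```text
time_s: 38.75
eef_pos: [0.4913, 0.3211, 0.0023]
ee_rot: [0.52, -0.479, 0.52, 0.479]
ft_force: [-0.4, 0.2, -0.3]
grip_width: 0.0616
```

Call:
{"fn": "servo_tool", "kwargs": {"moves": [{"dx": 0.0005, "dy": 0, "dz": 0, "rx": 0, "ry": 0, "rz": 0, "claw": -1}, {"dx": 0, "dy": 0, "dz": 0, "rx": 0, "ry": 0, "rz": 0, "claw": 1}, {"dx": 0, "dy": 0, "dz": 0, "rx": 0, "ry": 0, "rz": 0, "claw": 1}, {"dx": 0, "dy": 0, "dz": 0, "rx": 0, "ry": 0, "rz": 0, "claw": 1}, {"dx": -0.01, "dy": 0, "dz": 0, "rx": 0, "ry": 0, "rz": 0, "claw": 1}, {"dx": -0.03, "dy": 0, "dz": 0, "rx": 0, "ry": 0, "rz": 0, "claw": 1}, {"dx": -0.05, "dy": 0, "dz": 0, "rx": 0, "ry": 0, "rz": 0, "claw": 1}, {"dx": -0.05, "dy": 0, "dz": 0, "rx": 0, "ry": 0, "rz": 0, "claw": 1}, {"dx": -0.05, "dy": 0, "dz": 0, "rx": 0, "ry": 0, "rz": 0, "claw": 1}]}}

```text
time_s: 39.88
eef_pos: [0.4912, 0.3214, 0.1571]
ee_rot: [0.521, -0.479, 0.519, 0.479]
ft_force: [1.0, 0.3, 0.1]
grip_width: 0.0855
```

```bash
python3 -c "
from h import *
plan(*TG['orange'],.15,85.3)
"
```

```text
t 39.88 p [0.4912 0.3214 0.1571] yaw 85.34 toolx [ 0.0016  0.001  -1.    ] F [1.  0.3 0.1] w 0.0855 q [ 0.08  0.59 -1.03  1.77  0.56  1.11  0.35]
tool mm [   6.8 -165.2 -432.8] norm [ 0.0085 -0.2066 -0.541 ]
rot deg [0.04 0.06 0.09] norm [0.0003 0.0005 0.0007]
after rot: tool mm [   7.1 -165.5 -432.7] norm [ 0.0088 -0.2069 -0.5409]
```

Call:
{"fn": "servo_tool", "kwargs": {"moves": [{"dx": 0, "dy": -0.0188, "dz": -0.0492, "rx": 0, "ry": 0, "rz": 0, "claw": 1}, {"dx": 0, "dy": -0.0188, "dz": -0.0492, "rx": 0, "ry": 0, "rz": 0, "claw": 1}, {"dx": 0, "dy": -0.0188, "dz": -0.0492, "rx": 0, "ry": 0, "rz": 0, "claw": 1}, {"dx": 0, "dy": -0.0188, "dz": -0.0492, "rx": 0, "ry": 0, "rz": 0, "claw": 1}, {"dx": 0, "dy": -0.0188, "dz": -0.0492, "rx": 0, "ry": 0, "rz": 0, "claw": 1}, {"dx": 0, "dy": -0.0188, "dz": -0.0492, "rx": 0, "ry": 0, "rz": 0, "claw": 1}, {"dx": 0, "dy": -0.0188, "dz": -0.0492, "rx": 0, "ry": 0, "rz": 0, "claw": 1}, {"dx": 0, "dy": -0.0188, "dz": -0.0492, "rx": 0, "ry": 0, "rz": 0, "claw": 1}, {"dx": 0, "dy": -0.0188, "dz": -0.0492, "rx": 0, "ry": 0, "rz": 0, "claw": 1}, {"dx": 0, "dy": -0.0188, "dz": -0.0492, "rx": 0, "ry": 0, "rz": 0, "claw": 1}, {"dx": 0, "dy": -0.0188, "dz": -0.0492, "rx": 0, "ry": 0, "rz": 0, "claw": 1}, {"dx": 0, "dy": 0, "dz": 0, "rx": 0, "ry": 0, "rz": 0, "claw": 1}, {"dx": 0, "dy": 0, "dz": 0, "rx": 0, "ry": 0, "rz": 0, "claw": 1}]}}

```text
time_s: 41.5
eef_pos: [0.6207, -0.1232, 0.1553]
ee_rot: [0.52, -0.479, 0.519, 0.479]
ft_force: [-0.5, 1.2, -0.5]
grip_width: 0.0854
```

```bash
python3 -c "
from h import *
plan(*TG['orange'],.03,85.3)
c=cam('scene');T=cam('top')
cv2.imwrite('pics/s18.png',c['pixels'][:,:,::-1]);cv2.imwrite('pics/t18.png',T['pixels'][:,:,::-1])
"
```

```text
t 41.5 p [ 0.6207 -0.1232  0.1553] yaw 85.34 toolx [ 1.3e-03  6.0e-04 -1.0e+00] F [-0.5  1.2 -0.5] w 0.0854 q [ 0.8   0.66 -1.01  1.66  0.6   1.17  1.13]
tool mm [ 1.253e+02  1.000e-01 -3.000e-01] norm [ 0.1566  0.0002 -0.0004]
rot deg [0.04 0.04 0.07] norm [0.0003 0.0003 0.0006]
after rot: tool mm [125.3  -0.   -0.2] norm [ 0.1566 -0.     -0.0003]
```

View pics/s18.png

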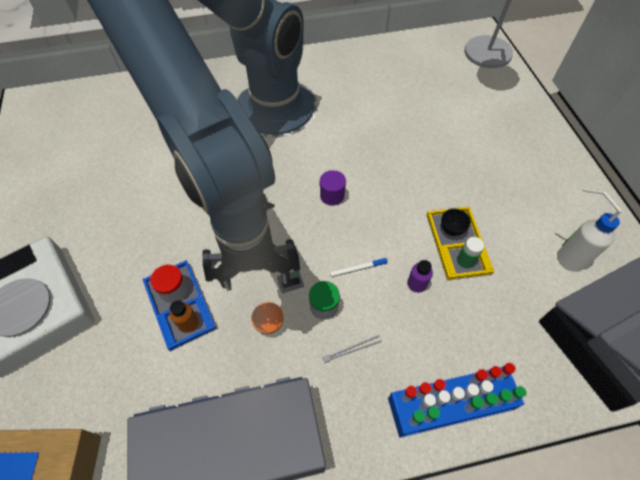

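View pics/t18.png

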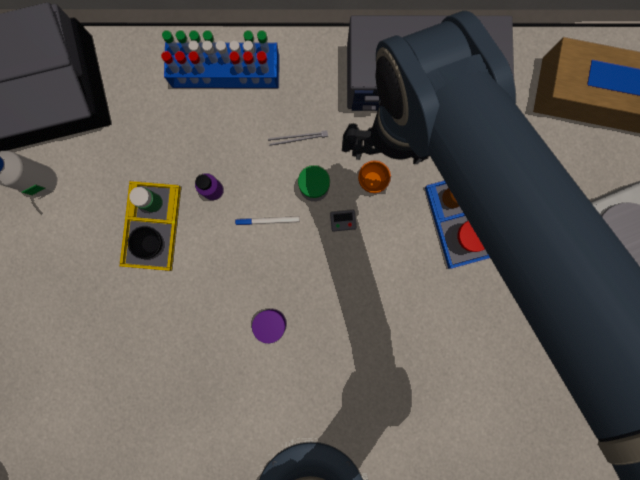

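The black cover sits upright in the yellow wide pocket at top (146,242). I'll measure its rim centre, then grip the orange cover.

```bash
python3 -c "
from h import *
T=cam('top')
m=mask(T,(0,179),smin=0,vmin=0,vmax=42); m[:, :118]=0;m[:,176:]=0;m[:225]=0;m[270:]=0
k=blobs(m,100)[0];e=cv2.fitEllipse(cv2.convexHull(k));print(e,onplane(T,e[0],.046))
k=[k for k in blobs(mask(T,(5,18)),300)]
for q in k:
  e=cv2.fitEllipse(cv2.convexHull(q)); print(e,onplane(T,e[0],.04))
p=T['pixels'][170:280,110:190,::-1]; cv2.imwrite('pics/t18c.png',cv2.resize(p,(436,600),interpolation=cv2.INTER_CUBIC))
"
```

```text
((145.04470825195312, 242.5531463623047), (32.9800910949707, 35.618690490722656), 98.02027130126953) [0.49009901 0.31562991 0.046     ]
((594.1471557617188, 88.03878784179688), (104.8542709350586, 125.96773529052734), 100.11021423339844) [ 0.79899377 -0.55783836  0.04      ]
((374.0452880859375, 176.33172607421875), (32.80164337158203, 33.42277908325195), 30.074832916259766) [ 0.62125111 -0.1234742   0.04      ]
```

View pics/t18c.png

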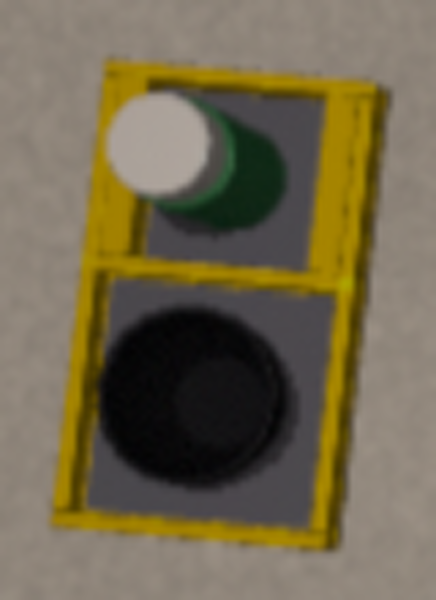

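Call:
{"fn": "servo_tool", "kwargs": {"moves": [{"dx": 0.03, "dy": 0, "dz": 0.002, "rx": 0, "ry": 0, "rz": 0, "claw": 1}, {"dx": 0.045, "dy": 0, "dz": 0, "rx": 0, "ry": 0, "rz": 0, "claw": 1}, {"dx": 0.045, "dy": 0, "dz": 0, "rx": 0, "ry": 0, "rz": 0, "claw": 1}, {"dx": 0.035, "dy": 0, "dz": 0, "rx": 0, "ry": 0, "rz": 0, "claw": 1}, {"dx": 0.025, "dy": 0, "dz": 0, "rx": 0, "ry": 0, "rz": 0, "claw": 1}, {"dx": 0.012, "dy": 0, "dz": 0, "rx": 0, "ry": 0, "rz": 0, "claw": 1}, {"dx": 0.006, "dy": 0, "dz": 0, "rx": 0, "ry": 0, "rz": 0, "claw": 1}, {"dx": 0, "dy": 0, "dz": 0, "rx": 0, "ry": 0, "rz": 0, "claw": 1}, {"dx": 0, "dy": 0, "dz": 0, "rx": 0, "ry": 0, "rz": 0, "claw": 1}]}}

```text
time_s: 42.78
eef_pos: [0.6214, -0.1225, -0.0037]
ee_rot: [0.52, -0.479, 0.52, 0.479]
ft_force: [-0.1, 0.4, -0.1]
grip_width: 0.0854
```

```bash
python3 -c "
from h import *
plan(.621,-.1215,-.004,85.3)
c=cam('scene')
p=c['pixels'][240:360,200:360,::-1]
cv2.imwrite('pics/s19.png',cv2.resize(np.clip(p.astype(float)*1.3,0,255).astype(np.uint8),(800,600),interpolation=cv2.INTER_CUBIC))
"
```

```text
t 42.77 p [ 0.6214 -0.1225 -0.0037] yaw 85.3 toolx [ 1.5e-03 -3.0e-04 -1.0e+00] F [-0.1  0.4 -0.1] w 0.0854 q [ 0.71  0.83 -0.87  1.77  0.78  0.93  0.99]
tool mm [0.3 0.5 1. ] norm [0.0004 0.0006 0.0013]
rot deg [-0.   -0.01  0.08] norm [-0.     -0.0001  0.0007]
after rot: tool mm [0.3 0.5 1. ] norm [0.0004 0.0006 0.0013]
```

View pics/s19.png

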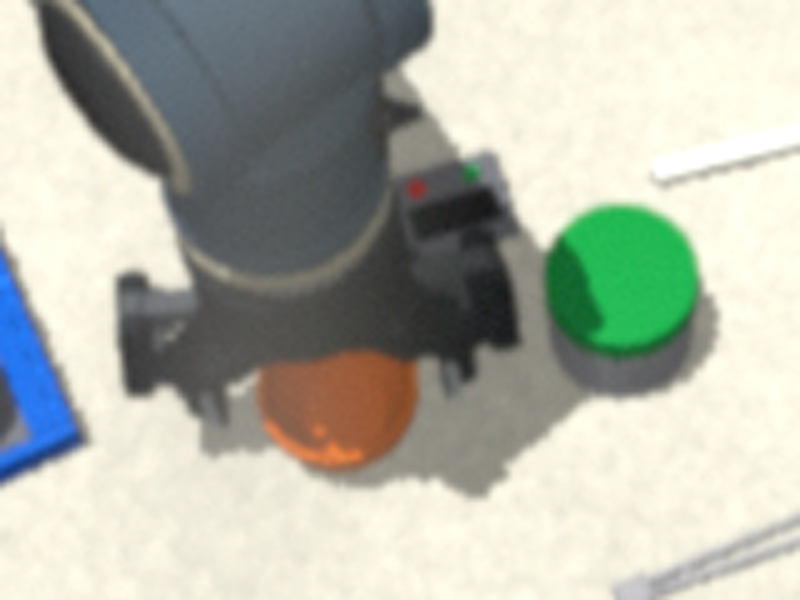

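The fingers straddle the orange cover, and the green tin is clear. Closing.

Call:
{"fn": "servo_tool", "kwargs": {"moves": [{"dx": 0, "dy": 0, "dz": 0, "rx": 0, "ry": 0, "rz": 0, "claw": -1}, {"dx": 0, "dy": 0, "dz": 0, "rx": 0, "ry": 0, "rz": 0, "claw": -1}, {"dx": 0, "dy": 0, "dz": 0, "rx": 0, "ry": 0, "rz": 0, "claw": -1}, {"dx": 0, "dy": 0, "dz": 0, "rx": 0, "ry": 0, "rz": 0, "claw": -1}]}}

```text
time_s: 43.32
eef_pos: [0.6217, -0.1224, -0.0032]
ee_rot: [0.521, -0.48, 0.52, 0.478]
ft_force: [-0.9, -0.3, 5.7]
grip_width: 0.0612
```

```bash
python3 -c "
from h import *
plan(.4905,.3211,.14,85.3)
c=cam('scene')
p=c['pixels'][240:360,200:360,::-1]
cv2.imwrite('pics/s20.png',cv2.resize(np.clip(p.astype(float)*1.3,0,255).astype(np.uint8),(800,600),interpolation=cv2.INTER_CUBIC))
"
```

```text
t 43.33 p [ 0.6217 -0.1224 -0.0032] yaw 85.3 toolx [ 2.e-03 -4.e-04 -1.e+00] F [-0.9 -0.3  5.7] w 0.0612 q [ 0.71  0.83 -0.87  1.76  0.78  0.93  0.99]
tool mm [-143.7  166.9  431.3] norm [-0.1796  0.2086  0.5391]
rot deg [-0.   -0.02  0.12] norm [-0.     -0.0001  0.001 ]
after rot: tool mm [-143.2  167.1  431.3] norm [-0.179   0.2089  0.5391]
```

View pics/s20.png

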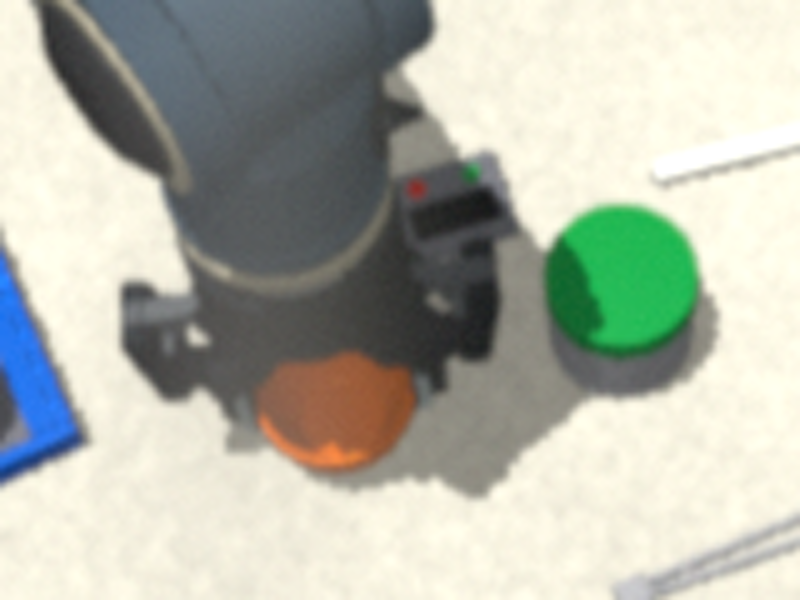

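Call:
{"fn": "servo_tool", "kwargs": {"moves": [{"dx": -0.01, "dy": 0, "dz": 0, "rx": 0, "ry": 0, "rz": 0, "claw": -1}, {"dx": -0.025, "dy": 0, "dz": 0, "rx": 0, "ry": 0, "rz": 0, "claw": -1}, {"dx": -0.04, "dy": 0, "dz": 0, "rx": 0, "ry": 0, "rz": 0, "claw": -1}, {"dx": -0.045, "dy": 0, "dz": 0, "rx": 0, "ry": 0, "rz": 0, "claw": -1}, {"dx": -0.04, "dy": 0, "dz": 0, "rx": 0, "ry": 0, "rz": 0, "claw": -1}, {"dx": -0.02, "dy": 0, "dz": 0, "rx": 0, "ry": 0, "rz": 0, "claw": -1}, {"dx": 0, "dy": 0.01, "dz": 0.025, "rx": 0, "ry": 0, "rz": 0, "claw": -1}, {"dx": 0, "dy": 0.018, "dz": 0.046, "rx": 0, "ry": 0, "rz": 0, "claw": -1}, {"dx": 0, "dy": 0.018, "dz": 0.046, "rx": 0, "ry": 0, "rz": 0, "claw": -1}, {"dx": 0, "dy": 0.018, "dz": 0.046, "rx": 0, "ry": 0, "rz": 0, "claw": -1}, {"dx": 0, "dy": 0.018, "dz": 0.046, "rx": 0, "ry": 0, "rz": 0, "claw": -1}, {"dx": 0, "dy": 0.018, "dz": 0.046, "rx": 0, "ry": 0, "rz": 0, "claw": -1}, {"dx": 0, "dy": 0.018, "dz": 0.046, "rx": 0, "ry": 0, "rz": 0, "claw": -1}, {"dx": 0, "dy": 0.018, "dz": 0.046, "rx": 0, "ry": 0, "rz": 0, "claw": -1}, {"dx": 0, "dy": 0.018, "dz": 0.046, "rx": 0, "ry": 0, "rz": 0, "claw": -1}, {"dx": 0, "dy": 0.018, "dz": 0.046, "rx": 0, "ry": 0, "rz": 0, "claw": -1}, {"dx": 0, "dy": 0.018, "dz": 0.046, "rx": 0, "ry": 0, "rz": 0, "claw": -1}, {"dx": 0, "dy": 0.0186, "dz": 0.0541, "rx": 0, "ry": 0, "rz": 0, "claw": -1}, {"dx": 0, "dy": 0, "dz": 0, "rx": 0, "ry": 0, "rz": 0, "claw": -1}, {"dx": 0, "dy": 0, "dz": 0, "rx": 0, "ry": 0, "rz": 0, "claw": -1}]}}

```text
time_s: 45.88
eef_pos: [0.4883, 0.3206, 0.1382]
ee_rot: [0.519, -0.48, 0.521, 0.479]
ft_force: [0.5, 0.4, -1.1]
grip_width: 0.0612
```

```bash
python3 -c "
from h import *
plan(.4905,.3211,.05,85.3)
c=cam('scene')
p=c['pixels'][150:300,380:580,::-1]
cv2.imwrite('pics/s21.png',cv2.resize(p,(800,600),interpolation=cv2.INTER_CUBIC))
"
```

```text
t 45.88 p [0.4883 0.3206 0.1382] yaw 85.4 toolx [-0.0019 -0.002  -1.    ] F [ 0.5  0.4 -1.1] w 0.0612 q [ 0.07  0.6  -1.02  1.79  0.58  1.08  0.33]
tool mm [88.2 -2.3  0.8] norm [ 0.1103 -0.0028  0.001 ]
rot deg [ 0.09 -0.12 -0.1 ] norm [ 0.0008 -0.001  -0.0008]
after rot: tool mm [88.2 -2.1  0.6] norm [ 0.1103 -0.0026  0.0008]
```

View pics/s21.png

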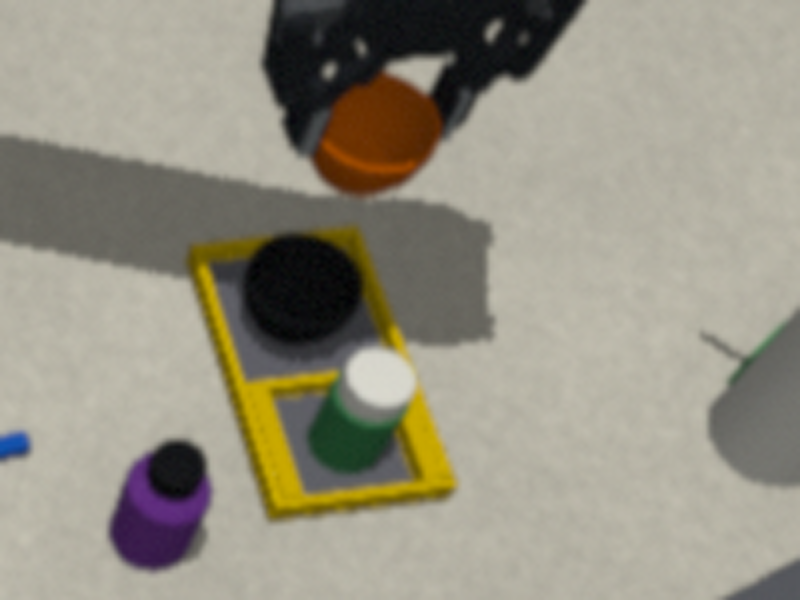

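Call:
{"fn": "servo_tool", "kwargs": {"moves": [{"dx": 0.03, "dy": -0.001, "dz": 0, "rx": 0, "ry": 0, "rz": 0, "claw": -1}, {"dx": 0.035, "dy": 0, "dz": 0, "rx": 0, "ry": 0, "rz": 0, "claw": -1}, {"dx": 0.025, "dy": 0, "dz": 0, "rx": 0, "ry": 0, "rz": 0, "claw": -1}, {"dx": 0.018, "dy": 0, "dz": 0, "rx": 0, "ry": 0, "rz": 0, "claw": -1}, {"dx": 0, "dy": 0, "dz": 0, "rx": 0, "ry": 0, "rz": 0, "claw": -1}, {"dx": 0, "dy": 0, "dz": 0, "rx": 0, "ry": 0, "rz": 0, "claw": -1}, {"dx": 0, "dy": 0, "dz": 0, "rx": 0, "ry": 0, "rz": 0, "claw": -1}]}}

```text
time_s: 46.8
eef_pos: [0.4911, 0.3215, 0.054]
ee_rot: [0.521, -0.479, 0.519, 0.479]
ft_force: [-0.1, 0.0, -0.9]
grip_width: 0.0615
```

```bash
python3 -c "
from h import *
plan(.4907,.3213,.026,85.3)
c=cam('scene')
p=c['pixels'][150:300,380:580,::-1]
cv2.imwrite('pics/s22.png',cv2.resize(p,(800,600),interpolation=cv2.INTER_CUBIC))
"
```

```text
t 46.8 p [0.4911 0.3215 0.054 ] yaw 85.3 toolx [ 1.5e-03  9.0e-04 -1.0e+00] F [-0.1  0.  -0.9] w 0.0615 q [ 0.01  0.7  -0.93  1.85  0.69  0.95  0.25]
tool mm [28.   0.4 -0.3] norm [ 0.035   0.0005 -0.0003]
rot deg [0.   0.06 0.08] norm [0.     0.0005 0.0007]
after rot: tool mm [28.   0.4 -0.2] norm [ 0.035   0.0004 -0.0003]
```

View pics/s22.png

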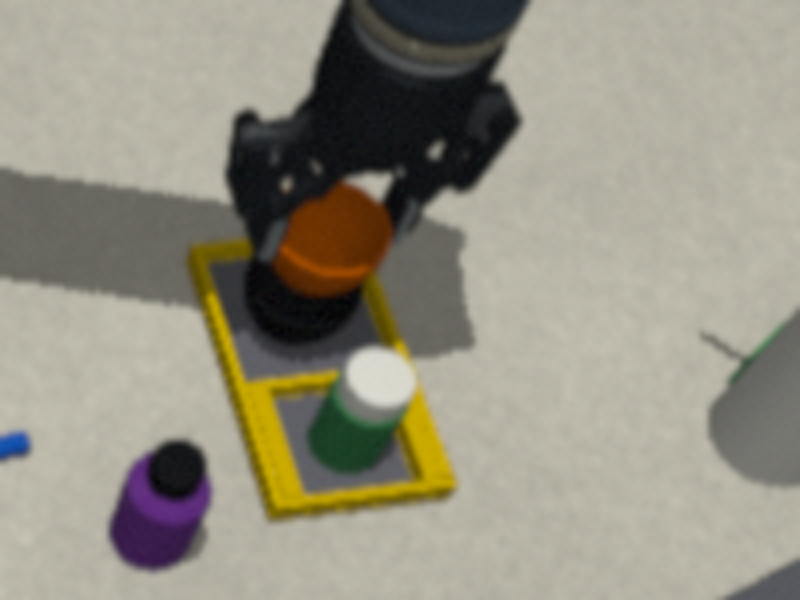

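Call:
{"fn": "servo_tool", "kwargs": {"moves": [{"dx": 0.01, "dy": 0, "dz": 0, "rx": 0, "ry": 0, "rz": 0, "claw": -1}, {"dx": 0.012, "dy": 0, "dz": 0, "rx": 0, "ry": 0, "rz": 0, "claw": -1}, {"dx": 0.008, "dy": 0, "dz": 0, "rx": 0, "ry": 0, "rz": 0, "claw": -1}, {"dx": 0.005, "dy": 0, "dz": 0, "rx": 0, "ry": 0, "rz": 0, "claw": -1}, {"dx": 0, "dy": 0, "dz": 0, "rx": 0, "ry": 0, "rz": 0, "claw": -1}]}}

```text
time_s: 47.48
eef_pos: [0.4905, 0.3209, 0.0247]
ee_rot: [0.52, -0.479, 0.52, 0.479]
ft_force: [0.8, 0.1, -1.5]
grip_width: 0.061
```

Call:
{"fn": "servo_tool", "kwargs": {"moves": [{"dx": 0.002, "dy": 0, "dz": 0, "rx": 0, "ry": 0, "rz": 0, "claw": -1}, {"dx": 0.0015, "dy": 0, "dz": 0, "rx": 0, "ry": 0, "rz": 0, "claw": -1}, {"dx": 0, "dy": 0, "dz": 0, "rx": 0, "ry": 0, "rz": 0, "claw": -1}]}}

```text
time_s: 47.85
eef_pos: [0.4908, 0.3212, 0.0226]
ee_rot: [0.52, -0.479, 0.52, 0.479]
ft_force: [-0.8, 0.8, 0.9]
grip_width: 0.0613
```

```bash
python3 -c "
from h import *
st()
c=cam('scene')
p=c['pixels'][190:290,400:520,::-1]
cv2.imwrite('pics/s23.png',cv2.resize(p,(720,600),interpolation=cv2.INTER_CUBIC))
"
```

```text
t 47.85 p [0.4908 0.3212 0.0226] yaw 85.3 toolx [ 6.e-04  4.e-04 -1.e+00] F [-0.8  0.8  0.9] w 0.0613 q [-0.02  0.74 -0.89  1.87  0.73  0.9   0.22]
```

View pics/s23.png

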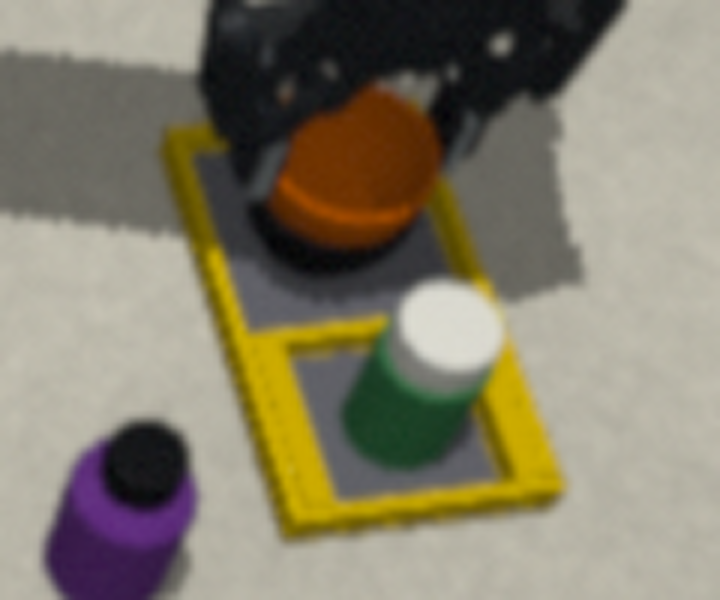

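Orange is nested and starting to make contact. I'll lower 1 mm more, release and back away.

Call:
{"fn": "servo_tool", "kwargs": {"moves": [{"dx": 0.001, "dy": 0, "dz": 0, "rx": 0, "ry": 0, "rz": 0, "claw": -1}, {"dx": 0, "dy": 0, "dz": 0, "rx": 0, "ry": 0, "rz": 0, "claw": -1}, {"dx": 0, "dy": 0, "dz": 0, "rx": 0, "ry": 0, "rz": 0, "claw": 1}, {"dx": 0, "dy": 0, "dz": 0, "rx": 0, "ry": 0, "rz": 0, "claw": 1}, {"dx": 0, "dy": 0, "dz": 0, "rx": 0, "ry": 0, "rz": 0, "claw": 1}, {"dx": -0.01, "dy": 0, "dz": 0, "rx": 0, "ry": 0, "rz": 0, "claw": 1}, {"dx": -0.03, "dy": 0, "dz": 0, "rx": 0, "ry": 0, "rz": 0, "claw": 1}, {"dx": -0.05, "dy": 0, "dz": 0, "rx": 0, "ry": 0, "rz": 0, "claw": 1}, {"dx": -0.05, "dy": 0, "dz": 0, "rx": 0, "ry": 0, "rz": 0, "claw": 1}, {"dx": -0.05, "dy": 0, "dz": 0, "rx": 0, "ry": 0, "rz": 0, "claw": 1}, {"dx": 0, "dy": 0, "dz": -0.05, "rx": 0, "ry": 0, "rz": 0, "claw": 1}, {"dx": 0, "dy": 0, "dz": -0.05, "rx": 0, "ry": 0, "rz": 0, "claw": 1}, {"dx": 0, "dy": 0, "dz": -0.05, "rx": 0, "ry": 0, "rz": 0, "claw": 1}, {"dx": 0, "dy": 0, "dz": -0.05, "rx": 0, "ry": 0, "rz": 0, "claw": 1}, {"dx": 0, "dy": 0, "dz": -0.05, "rx": 0, "ry": 0, "rz": 0, "claw": 1}, {"dx": 0, "dy": 0, "dz": -0.05, "rx": 0, "ry": 0, "rz": 0, "claw": 1}, {"dx": 0, "dy": 0, "dz": 0, "rx": 0, "ry": 0, "rz": 0, "claw": 1}]}}

```text
time_s: 50.02
eef_pos: [0.4712, 0.0785, 0.1743]
ee_rot: [0.521, -0.478, 0.522, 0.477]
ft_force: [-0.3, 0.3, 0.5]
grip_width: 0.0856
```

```bash
python3 -c "
from h import *
st()
c=cam('scene');T=cam('top')
cv2.imwrite('pics/s24.png',c['pixels'][:,:,::-1]);
a=cv2.resize(T['pixels'][165:285,100:200,::-1],(400,480),interpolation=cv2.INTER_CUBIC);b=cv2.resize(T['pixels'][165:285,410:510,::-1],(400,480),interpolation=cv2.INTER_CUBIC)
cv2.imwrite('pics/t24.png',np.hstack([a,b]))
m=mask(T,(5,18)); m[:,:100]=0;m[:,200:]=0
k=blobs(m,300)[0];e=cv2.fitEllipse(cv2.convexHull(k));print(e,onplane(T,e[0],.065))
g=blobs(mask(T,(50,90)),600)
for q in g: print('green',cv2.fitEllipse(q)[0])
"
```

```text
t 50.02 p [0.4712 0.0785 0.1743] yaw 84.97 toolx [ 8.0e-04 -2.4e-03 -1.0e+00] F [-0.3  0.3  0.5] w 0.0856 q [ 0.69  0.41 -1.17  1.98  0.44  1.04  0.8 ]
((137.06272888183594, 242.4412078857422), (28.75383186340332, 36.638458251953125), 155.7064208984375) [0.48880859 0.32312976 0.065     ]
green (313.4026794433594, 181.49400329589844)
```

View pics/s24.png

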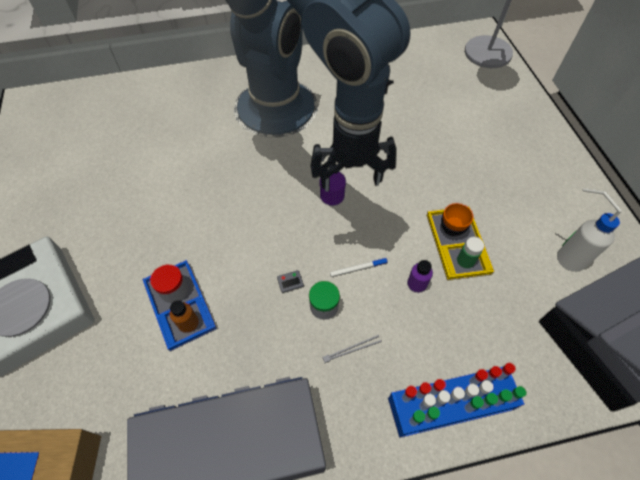

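View pics/t24.png

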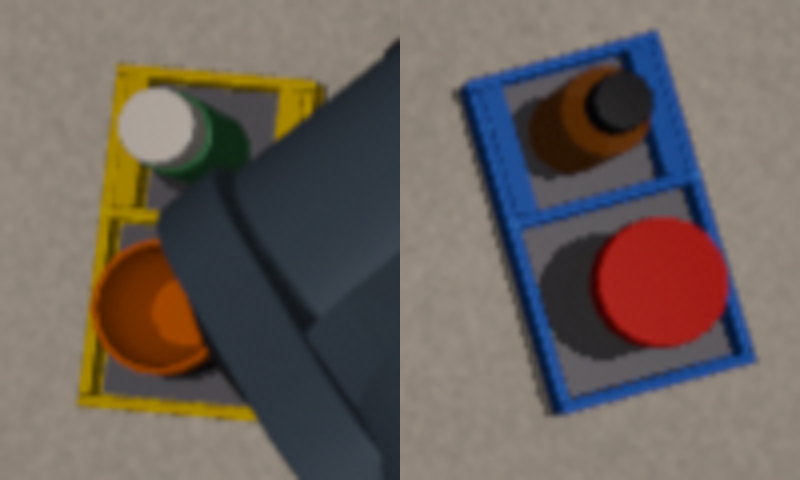

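Call:
{"fn": "servo_tool", "kwargs": {"moves": [{"dx": 0, "dy": 0, "dz": -0.05, "rx": 0, "ry": 0, "rz": 0, "claw": 1}, {"dx": 0, "dy": 0, "dz": -0.05, "rx": 0, "ry": 0, "rz": 0, "claw": 1}, {"dx": 0, "dy": 0, "dz": -0.05, "rx": 0, "ry": 0, "rz": 0, "claw": 1}, {"dx": 0, "dy": 0, "dz": -0.05, "rx": 0, "ry": 0, "rz": 0, "claw": 1}, {"dx": 0, "dy": 0, "dz": 0, "rx": 0, "ry": 0, "rz": 0, "claw": 1}, {"dx": 0, "dy": 0, "dz": 0, "rx": 0, "ry": 0, "rz": 0, "claw": 1}]}}

```text
time_s: 50.88
eef_pos: [0.4584, -0.0758, 0.1741]
ee_rot: [0.52, -0.48, 0.519, 0.48]
ft_force: [-0.8, 0.6, -0.8]
grip_width: 0.0855
```

```bash
python3 -c "
from h import *
st()
c=cam('scene');T=cam('top')
a=cv2.resize(T['pixels'][165:285,100:200,::-1],(400,480),interpolation=cv2.INTER_CUBIC);b=cv2.resize(c['pixels'][190:290,410:493,::-1],(400,480),interpolation=cv2.INTER_CUBIC)
cv2.imwrite('pics/t25.png',np.hstack([a,b]))
m=mask(T,(5,18)); m[:,:100]=0;m[:,200:]=0
k=blobs(m,300)[0];e=cv2.fitEllipse(cv2.convexHull(k));print(e,onplane(T,e[0],.065))
print(proj(T,[.4908,.3212,.065]),proj(T,[.4908,.3212,.046]))
"
```

```text
t 50.88 p [ 0.4584 -0.0758  0.1741] yaw 85.46 toolx [ 1.2e-03  6.0e-04 -1.0e+00] F [-0.8  0.6 -0.8] w 0.0855 q [ 1.06  0.39 -1.2   2.01  0.43  1.03  1.15]
((140.011962890625, 241.3250274658203), (34.67368698120117, 36.18182373046875), 84.27207946777344) [0.49092139 0.31767938 0.065     ]
[138.12893178 241.38301408] [142.14636448 242.17719153]
```

View pics/t25.png

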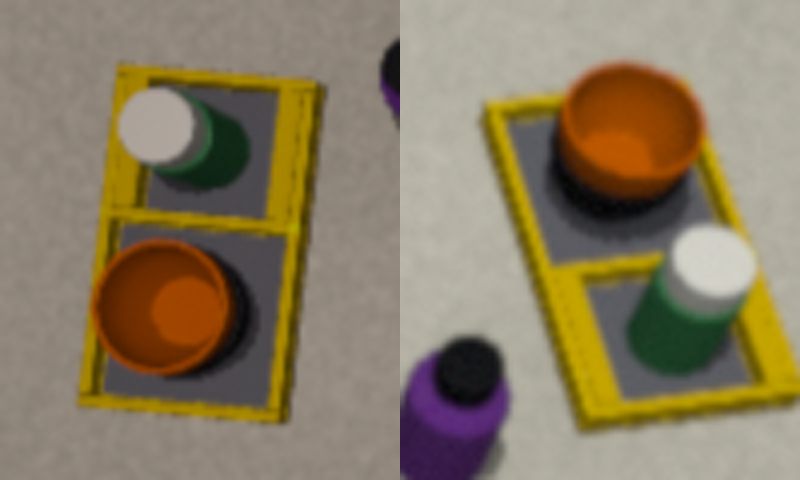

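Orange is cupped level in the black cover: its rim centre sits within about 4 mm of the expected point in the top view. The vial is upright and everything is released. Handing in.

```bash
python3 -c "
from cell import bot
print(bot.job_done())"
```

```text
the job is handed in; nothing more can be done
None
```

Both sampling kits are made up and the job is handed in, at about 51 s of the 133 s allowed.

- **Blue tray:** the amber bottle stands in the narrow pocket and the red-lidded tin in the wide one.
- **Yellow tray:** the green vial stands in the narrow pocket. The black cover lies upside down in the wide one, with the orange cover cupped inside it.

**Last checks:** both camera views showed everything upright, released and inside its pocket. The gripper was open, clear of everything and read only sensor noise. The green-lidded tin is within 0.2 px of where it began. The purple look-alikes show no sign of having moved.

**What went wrong or disagreed:**
- **Missed grasp:** the first try at the black cover closed above its rim, peaking at about 28 N on the wrist in the readings I took. It pushed the cover about 1 cm sideways but left it upright, and a second try about 2 cm lower held. The fingertips looked a good 2 cm higher in the pictures than the reported tool point and the stated geometry implied.
- **Camera disagreement:** the scene camera read about 3 px off against the robot, and the top camera up to about 3 px sideways. The orange rim centre measured about 3.5 mm to the side of where I released it, which fits that error.

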